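# Build up the heels of a boot and a shoe

### The job

Build up the heels on the two upturned pieces of footwear, dry, ready for nailing. On the brown boot's heel seat stack the dark-brown leather base, then the tan lift, then the red ribbed top piece; on the black shoe stack the grey-faced base, then the black ribbed top piece. Lay every piece flat and flush with the heel seat, its straight edge towards the toe and ribs up, and leave the cement jar, the polish tin and the hammer where they are.

Things in the scene. Friction and masses are not known exactly. Their poses are not given: they have to be found in the camera images.
- brown_base_mid (a point): dark-brown stacked-leather heel base, plain, with six small nail holes, 20 mm thick, about 75 g. D-shaped in plan, 58 mm wide (its y) and 66 mm long (its x): straight front edge at +x, straight parallel sides back to 10 mm behind the centre, rounded back at -x. This point is its centre, half-way up; x points to the straight front edge, z is up. It lies flat on the bench, right side up
- tan_lift_mid (a point): pale tan smooth leather heel lift, 10 mm thick, about 36 g. Same outline as the base: 58 mm wide (y), 66 mm long (x), straight front edge at +x. This point is its centre, half-way up; x points to the straight front edge, z is up. It lies flat on the bench, right side up
- red_top_mid (a point): brick-red ribbed rubber top piece, 10 mm thick, about 42 g. Same outline, 58 mm wide (y), 66 mm long (x), straight front edge at +x. This point is its centre, half-way up; x points to the straight front edge, z is up. It lies flat on the bench, ribbed side up
- grey_base_mid (a point): heel base with a grey fibre face, a black edge and six nail holes, 20 mm thick, about 75 g. Same outline, 58 mm wide (y), 66 mm long (x), straight front edge at +x. This point is its centre, half-way up; x points to the straight front edge, z is up. It lies flat on the bench, grey side up
- black_top_mid (a point): black ribbed rubber top piece, 10 mm thick, about 42 g. Same outline, 58 mm wide (y), 66 mm long (x), straight front edge at +x. This point is its centre, half-way up; x points to the straight front edge, z is up. It lies flat on the bench, ribbed side up
- boot_seat (a point): brown ankle boot, fixed upside down on an iron last stand. Heel seat: a level pale D-shaped patch, 58 x 66 mm like the pieces, 180 mm above the bench. This point: middle of its straight front edge, on its surface; x to the toe, z up; the seat's middle is 33 mm back (-x). Ahead of it the sole slopes up, to 34 mm above the seat 90 mm on. Just under the seat the shoe is at most 65 mm wide
- shoe_seat (a point): low black shoe, fixed upside down on an iron last stand. Heel seat: a level pale D-shaped patch, 58 x 66 mm like the pieces, 135 mm above the bench. This point: middle of its straight front edge, on its surface; x to the toe, z up; the seat's middle is 33 mm back (-x). Ahead of it the sole slopes up, to 27 mm above the seat 90 mm on. Just under the seat the shoe is at most 65 mm wide
- jar_mid (a point): amber glass cement jar with a yellow band and a black knobbed lid, 68 mm across, 116 mm high to the knob's top, standing on the bench; point on its axis 45 mm up
- tin_mid (a point): flat round polish tin with a blue lid, 75 mm across, 24 mm high, on the bench; point at its centre
- hammer_mid (a point): shoe hammer lying on the bench: wooden handle along its x, steel head across it 170 mm from this point towards +x, 250 mm long and 31 mm high over all; point on the handle 65 mm from its end, 12 mm up

How it is judged:
By the outcome, as a careful person would: the job done as asked, in the order asked, and still so for the second after the job is handed in, with the robot touching nothing.
It also fails if it takes over 144 s, if anything falls off the work surface, if the arm or the gripper's body presses on something with over 40 N, if the wrist force passes 120 N, or if a joint passes its speed limit or range.

### The arm

A 6-joint arm with a two-finger parallel gripper is mounted at the origin on the work surface. World frame = base frame: x ahead of the robot, y to its left, z up, the work surface at z = 0. Lengths are in mm, angles in rad, forces in N, time in s.
With the tool pointing down it reaches from about 275 to 1000 mm from the base axis. Payload 8.4 kg.
Tool frame: the origin (TCP) lies at the very end of the fingers, on their centre line; the grasp point (between the pads) lies 19 mm behind it; z points along the fingers, x is the direction in which the jaws open and shut, and the axes are right-handed (so a half turn about z gives the same grasp; the last joint's range is limited). The gripper opens to 85 mm and grips with 20 to 120 N. Pads are 22 mm wide; open, the fingers measure 114 mm over their backs; the gripper's body (76 mm by 85 mm) begins 54 mm behind the grasp point. The pads swing forward as they close: fully open they stand 13 mm farther back than shut.
Start: joints at [-1.117, 0.353, 1.633, -0, 1.155, -0.002], TCP at [275.112, -561.196, 231.281] pointing down, gripper open.
Joint ranges: [-2.63, 2.63], [-0.92, 2.1], [0.06, 2.66], [-1.3, 4.44], [0, 2.69], [-3.02, 3.02]. Speed limits (rad/s): [2.22, 2.22, 2.79, 3.14, 3.14, 3.14].

### API

Orientations are given as [roll, pitch, yaw] about the fixed x, y, z axes, in that order (R = Rz(yaw) Ry(pitch) Rx(roll)).
In Python, from rig import r gives the robot as it stands.
- The arm moves only by the tool arm_command, never from a script. Its argument "targets" is a list of rows, each a list of 6 numbers: the shift along the tool's x, y, z in m, then the turn, a rotation vector about the tool's x, y, z in rad. A call has 1 to 20 rows; each row shifts and turns the commanded pose from where the row before left it, along the tool's axes as they then stand; what a row does not reach is not made up. A row lasts 1/12 s, in which the tool goes at most 41.7 mm and 7.16 degrees, less where a joint would pass 70% of its speed; a pose out of reach is approached as far as the arm can. A call is refused whole if a number of a shift passes 0.0417 or a number of a turn 0.125, either way. A call with a gripper value outside its range is refused whole. "fingers" is the finger opening in m, from 0 to 0.0854, set as the call begins (left out, the last holds). The fingers move at their own pace and stop on an object; "squeeze" is the grip in N (left out, the last holds). Time passes only in rows, so rows that do not move let the fingers close. It gives the time, the measured TCP pose, the force and the opening at its end, in the units of the state.
- r.sense(): the state, without advancing time (a new reading comes with each control period).
- r.grab_frame(name): name is "side" or "top" or "wrist"; returns a dict with "image" (384x512x3 uint8, blue, green, red), "fx", "fy", "cx", "cy" (pixels), "xyz" and "orientation" of the camera in the world. Camera axes: x right, y down, z forward; pixel columns grow to the right and rows downward; lengths in mm; the calibration is good to about 2 mm. A picture is of the moment at which its call begins. There is no depth.
- r.sign_off(): hands the job in, once; it reports no verdict.
The state is a dict: "clock": time; "qpos": joint angles; "qvel": joint speeds; "joint_efforts": joint torques, N m; "eef_pos": TCP position; "tcp_rot": TCP orientation; "contact_force": force on the tool from outside, world axes, zero at the start; "wrist_torque": the same for the moment, N m; "opening": opening from 0.0 (shut) to 1.0 (fully open).
Only numpy, scipy, OpenCV 4.12 (cv2) and the standard library are available. Lean on these libraries where they do the work, as an engineer would, in place of code of your own. Each camera call takes 0.05 s, during which the arm holds its last target.

## Working session

There is one attempt and no reset: what is moved stays moved. The work goes in short steps, Python scripts to look and compute and a tool call to move; the robot and the scene stay as the last step left them, time stands still between calls to the robot, and variables do not carry over. Pictures are saved under pics/ and viewed, and the job is handed in when it is done.

Besides the shell and the picture viewer there is one more tool, called after "Request:" as name([rows], argument=value, ...), one row to a line, values as JSON. arm_command: Moves the arm, as the interface text tells. Its arguments: {"type":"object","properties":{"targets":{"type":"array"},"fingers":{"type":"number"},"squeeze":{"type":"number"}},"required":["targets"]}

```bash
ls; mkdir -p pics; python3 - <<'E'
from rig import r
import cv2
print(r.sense())
for n in ("side","top","wrist"):
    f=r.grab_frame(n); cv2.imwrite(f"pics/{n}0.png",f["image"]); print(n,[f[k] for k in("fx","fy","cx","cy","xyz","orientation")])
E
```

```text
pics
{'clock': 0.0, 'qpos': array([-1.11737410e+00,  3.53674621e-01,  1.63418039e+00,  2.08696707e-05,
        1.15516338e+00, -2.44721764e-03]), 'qvel': array([-0.00068357,  0.00117075, -0.00136843, -0.00214442, -0.00018649,
       -0.00015631]), 'joint_efforts': array([-1.30607928e-03, -6.05260992e+01, -3.42056644e+01, -2.42288679e-04,
        9.34372918e-03, -1.15171616e-05]), 'eef_pos': array([ 274.91542674, -560.74114694,  230.52534333]), 'tcp_rot': array([-3.14157008e+00,  1.42569577e-03, -1.11493531e+00]), 'contact_force': array([-0.31155535, -0.32839265, -0.43505893]), 'wrist_torque': array([-0.02187658, -0.00714373, -0.00657525]), 'opening': 1.0044308581329524}
side [404.60728598324215, 404.60728598324215, 259.0403608980457, 185.376400571298, array([444.27193172, 692.60999335, 918.80572843]), array([-2.41434601e+00, -2.92561807e-03, -2.97086007e+00])]
top [421.38312073410424, 421.38312073410424, 247.74093269843542, 189.65892273028572, array([ 371.38922733,   10.7735479 , 1384.82241043]), array([-3.01768289,  0.02018107, -1.58162225])]
wrist [311.33869898189073, 311.33869898189073, 252.54569601541425, 192.47654042084858, array([ 336.96266586, -531.14597842,  374.03125058]), array([ 2.86547939e+00,  9.98936442e-04, -1.11513959e+00])]
```

View pics/side0.png

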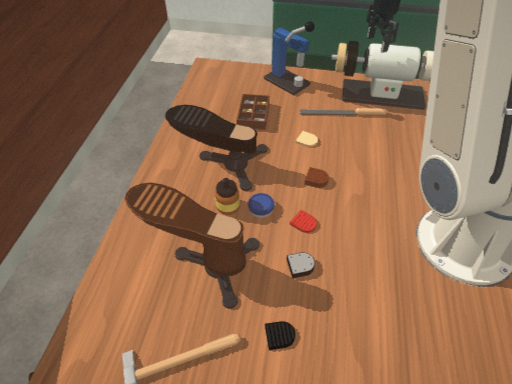

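View pics/top0.png

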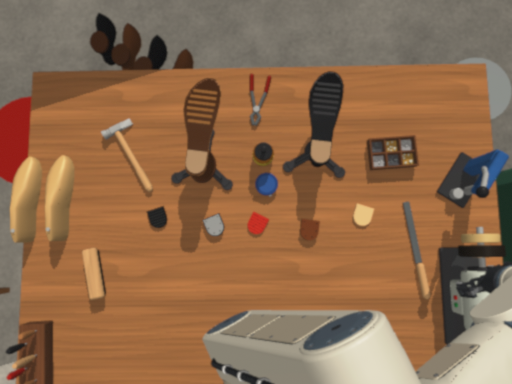

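View pics/wrist0.png

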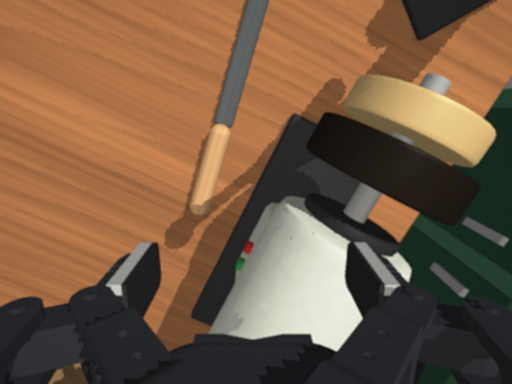

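```bash
cat > h.py <<'E'
from rig import r
import cv2, numpy as np
from scipy.spatial.transform import Rotation as R
np.set_printoptions(precision=3,suppress=True)
def snap(n,name=None):
    f=r.grab_frame(n)
    if name: cv2.imwrite(f"pics/{name}.png",f["image"])
    return f
def Rm(o): return R.from_euler('xyz',o).as_matrix()
def pix2(f,uv,z):
    d=Rm(f["orientation"])@np.array([(uv[0]-f["cx"])/f["fx"],(uv[1]-f["cy"])/f["fy"],1.])
    return f["xyz"]+d*(z-f["xyz"][2])/d[2]
def proj(f,p):
    c=Rm(f["orientation"]).T@(np.asarray(p,float)-f["xyz"]); return np.array([f["fx"]*c[0]/c[2]+f["cx"],f["fy"]*c[1]/c[2]+f["cy"]])
def crop(f,x0,y0,x1,y1,k,name):
    cv2.imwrite(f"pics/{name}.png",cv2.resize(f["image"][y0:y1,x0:x1],None,fx=k,fy=k,interpolation=cv2.INTER_CUBIC))
def outline(pose,dx=0):  # pose x,y,z,yaw of centre; D outline
    x,y,z,a=pose
    t=np.linspace(0,np.pi,25)
    pts=[(33,-29),(33,29)]+[(-10-23*np.sin(s),29*np.cos(s)) for s in t]
    c,s=np.cos(a),np.sin(a)
    return np.array([[x+c*p-s*q,y+s*p+c*q,z] for p,q in pts])
def draw(img,f,pose,col=(0,255,0),k=1,off=(0,0)):
    uv=np.array([proj(f,p) for p in outline(pose)]); uv=(uv-np.array(off)+.5)*k-.5
    cv2.polylines(img,[np.round(uv*8).astype(int)],True,col,1,cv2.LINE_AA,3)
def move(goal,yaw=None):
    """print shift in tool axes (mm) to reach goal TCP, and turn about tool z for tool yaw"""
    s=r.sense(); M=Rm(s["tcp_rot"]); d=M.T@(np.asarray(goal,float)-s["eef_pos"])
    out=[d]
    if yaw is not None:
        G=R.from_euler('xyz',[np.pi,0,yaw]).as_matrix(); out.append(R.from_matrix(M.T@G).as_rotvec())
    print("shift mm",d,"turn",out[1:])
E
python3 - <<'E'
from h import *
f=snap("top"); 
crop(f,130,130,390,250,3,"top_c")
g=snap("side"); crop(g,160,90,360,360,2.2,"side_c")
for n,uv,z in [("brown",(310,230),20),("tan",(363,215),10),("red",(258,223),10),("grey",(214,225),20),("black",(157,217),10),("bootseat",(197,161),180),("shoeseat",(320,152),135)]:
    print(n,pix2(f,uv,z))
for n,uv,z in [("brown",(317,176),20),("tan",(308,138),10),("red",(305,221),10),("grey",(300,262),20),("black",(280,333),10),("bootseat",(226,227),180),("shoeseat",(243,132),135)]:
    print(n,pix2(g,uv,z))
E
```

```text
brown [ 408.271 -162.391   20.   ]
tan [ 455.062 -336.627   10.   ]
red [433.148   4.455  10.   ]
grey [427.912 146.927  20.   ]
black [456.645 334.982  10.   ]
bootseat [607.849 180.416 180.   ]
shoeseat [ 638.763 -184.635  135.   ]
brown [ 410.616 -164.072   20.   ]
tan [ 453.297 -343.156   10.   ]
red [430.185   4.086  10.   ]
grey [430.513 143.224  20.   ]
black [455.979 329.006  10.   ]
bootseat [605.523 179.97  180.   ]
shoeseat [ 642.614 -193.938  135.   ]
```

View pics/top_c.png

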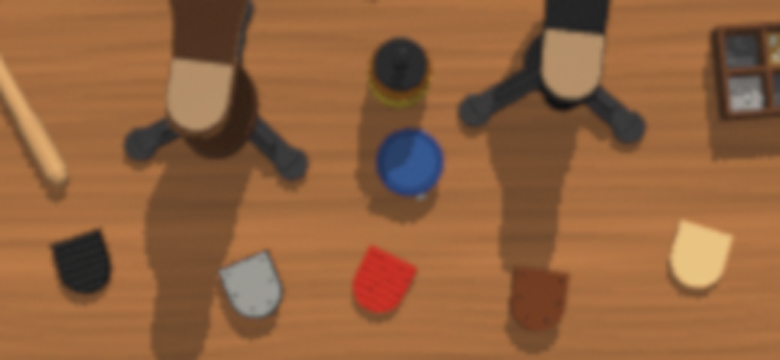

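View pics/side_c.png

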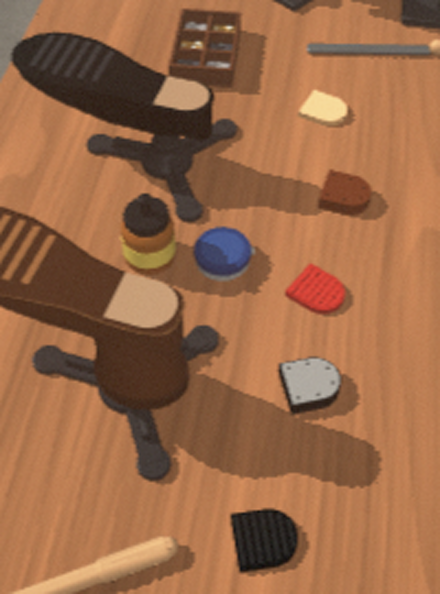

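```bash
python3 - <<'E'
from h import *
f=snap("wrist"); s=r.sense(); M=Rm(s["tcp_rot"]); t=s["eef_pos"]
print("cam in tool", M.T@(f["xyz"]-t), "cam axes in tool",M.T@Rm(f["orientation"]))
for z in(-30,0,-19,100,150,200): print(z, proj(f,t+M@np.array([0,0,z])))
# centre-ray hit at depth
C=M.T@Rm(f["orientation"]); c=M.T@(f["xyz"]-t)
for z in (0,100,150,200): print(z, c+C[:,2]*(z-c[2])/C[2,2])
move([410,-163,150],-np.pi/2-.13)
E
```

```text
cam in tool [   0.473  -68.763 -143.311] cam axes in tool [[ 1.    -0.     0.   ]
 [ 0.     0.962  0.273]
 [-0.    -0.273  0.962]]
-30 [251.387 278.415]
0 [251.594 246.321]
-19 [251.473 265.092]
100 [251.943 192.261]
150 [252.034 178.193]
200 [252.1   168.003]
0 [  0.483 -28.154   0.   ]
100 [  0.489   0.182 100.   ]
150 [  0.492  14.35  150.   ]
200 [  0.496  28.518 200.   ]
shift mm [-297.957 -296.392   81.179] turn [array([0.   , 0.   , 0.586])]
```

Request:
arm_command([
  [-0.027, -0.027, 0.0074, 0, 0, 0],
  [-0.027, -0.027, 0.0074, 0, 0, 0],
  [-0.027, -0.027, 0.0074, 0, 0, 0],
  [-0.027, -0.027, 0.0074, 0, 0, 0],
  [-0.027, -0.027, 0.0074, 0, 0, 0],
  [-0.027, -0.027, 0.0074, 0, 0, 0],
  [-0.027, -0.027, 0.0074, 0, 0, 0],
  [-0.027, -0.027, 0.0074, 0, 0, 0],
  [-0.027, -0.027, 0.0074, 0, 0, 0],
  [-0.027, -0.027, 0.0074, 0, 0, 0],
  [-0.028, -0.0264, 0.0072, 0, 0, 0],
  [0, 0, 0, 0, 0, 0.1172],
  [0, 0, 0, 0, 0, 0.1172],
  [0, 0, 0, 0, 0, 0.1172],
  [0, 0, 0, 0, 0, 0.1172],
  [0, 0, 0, 0, 0, 0.1172],
  [0, 0, 0, 0, 0, 0],
  [0, 0, 0, 0, 0, 0],
])

```text
clock: 1.8
eef_pos: [410.1, -163.2, 150.1]
tcp_rot: [-3.141, -0.0, -1.697]
contact_force: [0.1, -0.2, -0.3]
opening: 1.002
```

```bash
python3 - <<'E'
from h import *
print(r.sense()["eef_pos"],r.sense()["tcp_rot"],r.sense()["clock"])
f=snap("wrist"); crop(f,140,90,390,290,3.0,"w1"); print(proj(f,[410,-163,20]))
E
```

```text
[ 410.128 -163.165  150.139] [-3.141 -0.    -1.697] 1.8
[251.668 183.753]
```

View pics/w1.png

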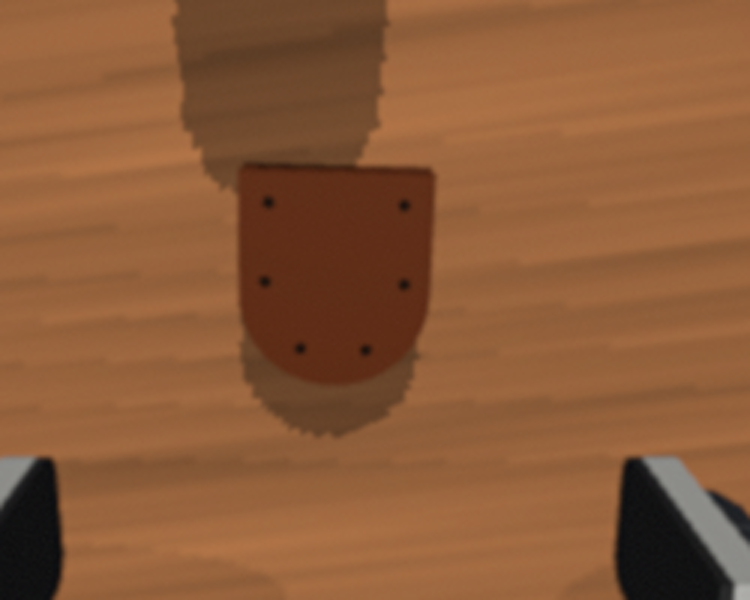

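```bash
cat >> h.py <<'E'
def fit(f,z,L,Rr,B,S=3.,off=(0,0)):
    """L,Rr: front-left/right corners and back tip in crop px (image, camera at front side); returns piece pose"""
    P=[pix2(f,((u+.5)/S-.5+off[0],(v+.5)/S-.5+off[1]),z) for u,v in (L,Rr,B)]
    e=P[0]-P[1]; m=(P[0]+P[1])/2; b=m-P[2]
    # image up = -tool y = piece +x ; image right = tool x
    yaw=np.arctan2(e[1],e[0])-np.pi/2
    c=(m+P[2])/2; 
    print("width %.1f len %.1f yaw %.3f yaw(back->front) %.3f centre"%(np.hypot(*e[:2]),np.hypot(*b[:2]),yaw,np.arctan2(b[1],b[0])),c)
    # in tool frame
    s=r.sense(); print("centre rel TCP in tool", Rm(s["tcp_rot"]).T@(c-s["eef_pos"]))
    return [*c[:2],z,yaw]
def over(f,pose,box,k,name):
    x0,y0,x1,y1=box
    im=cv2.resize(f["image"][y0:y1,x0:x1],None,fx=k,fy=k,interpolation=cv2.INTER_CUBIC)
    draw(im,f,pose,k=k,off=(x0,y0)); cv2.imwrite(f"pics/{name}.png",im)
E
python3 - <<'E'
from h import *
f=snap("wrist")
p=fit(f,20,(241,168),(434,174),(333,384),3,(140,90)); print(p)
over(f,p,(140,90,390,290),3,"w1o")
E
```

```text
width 56.4 len 66.2 yaw -0.157 yaw(back->front) -0.148 centre [ 410.427 -162.846   20.   ]
centre rel TCP in tool [ -0.398  -0.283 130.116]
[np.float64(410.4267378612368), np.float64(-162.8456316241302), 20, np.float64(-0.15730235091282285)]
```

View pics/w1o.png

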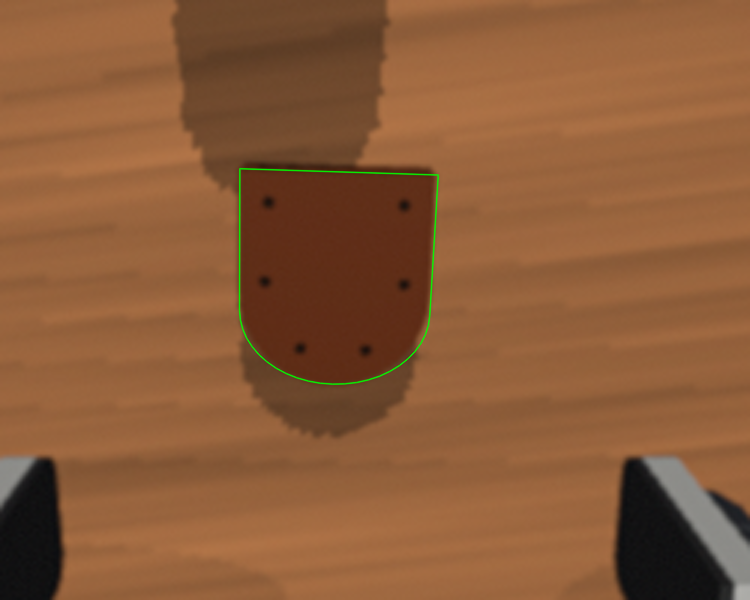

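Request:
arm_command([
  [-0.0004, -0.0063, 0, 0, 0, 0.022],
  [0, 0, 0.035, 0, 0, 0],
  [0, 0, 0.035, 0, 0, 0],
  [0, 0, 0.035, 0, 0, 0],
  [0, 0, 0.025, 0, 0, 0],
  [0, 0, 0.01, 0, 0, 0],
  [0, 0, 0, 0, 0, 0],
  [0, 0, 0, 0, 0, 0],
], fingers=0.07, squeeze=30)

```text
clock: 2.57
eef_pos: [416.5, -163.7, 10.4]
tcp_rot: [3.141, 0.0, -1.722]
contact_force: [0.6, -0.8, 0.3]
opening: 0.821
```

```bash
python3 - <<'E'
from h import *
f=snap("wrist"); crop(f,100,140,400,384,2.5,"w2"); 
g=snap("side"); crop(g,270,110,360,210,6,"s2")
E
```

```text
(no output)
```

View pics/w2.png

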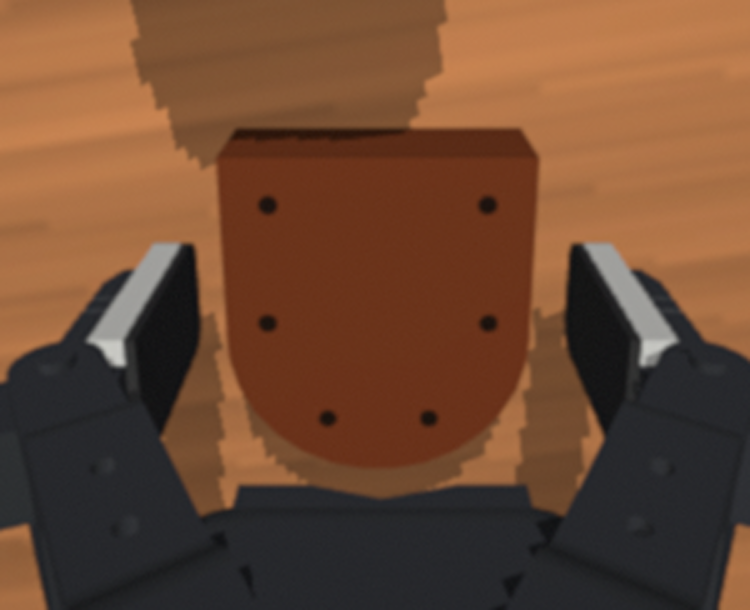

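View pics/s2.png

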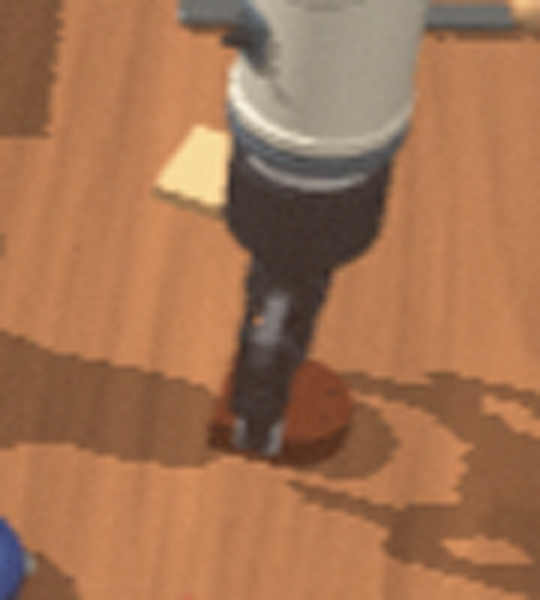

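Request:
arm_command([
  [0, 0, 0.009, 0, 0, 0],
  [0, 0, 0, 0, 0, 0],
  [0, 0, 0, 0, 0, 0],
  [0, 0, 0, 0, 0, 0],
], fingers=0.062)

```text
clock: 3.0
eef_pos: [416.5, -163.6, 1.4]
tcp_rot: [-3.141, -0.0, -1.723]
contact_force: [0.1, -0.7, 0.9]
opening: 0.728
```

```bash
python3 - <<'E'
from h import *
f=snap("wrist"); crop(f,100,140,400,384,2.5,"w3"); 
E
```

```text
(no output)
```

View pics/w3.png

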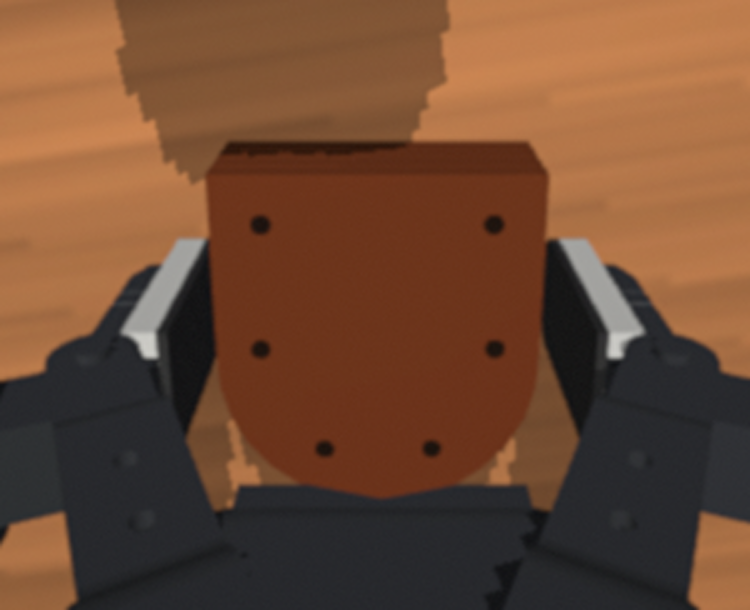

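Request:
arm_command([
  [0, 0, 0.006, 0, 0, 0],
  [0, 0, 0, 0, 0, 0],
  [0, 0, 0, 0, 0, 0],
])

```text
clock: 3.3
eef_pos: [416.1, -163.5, -5.2]
tcp_rot: [3.141, 0.0, -1.723]
contact_force: [0.1, -0.3, 0.1]
opening: 0.72
```

```bash
python3 - <<'E'
from h import *
g=snap("side"); crop(g,290,150,350,200,12,"s3")
E
```

```text
(no output)
```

View pics/s3.png

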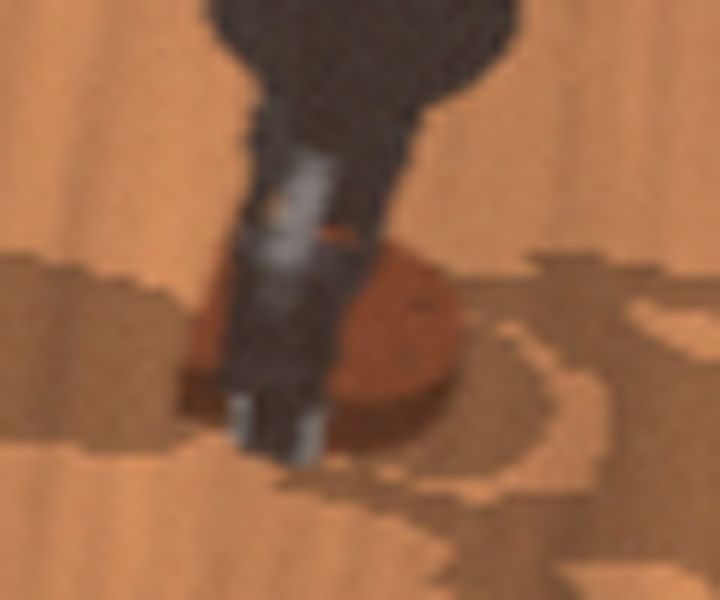

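Request:
arm_command([
  [0, 0, 0.0015, 0, 0, 0],
  [0, 0, 0, 0, 0, 0],
])

```text
clock: 3.52
eef_pos: [416.3, -163.6, -5.6]
tcp_rot: [3.141, 0.0, -1.723]
contact_force: [-4.2, 1.7, 17.8]
opening: 0.726
```

Request:
arm_command([
  [0, 0, 0.0015, 0, 0, 0],
  [0, 0, 0, 0, 0, 0],
])

```text
clock: 3.68
eef_pos: [416.4, -163.6, -5.8]
tcp_rot: [3.142, -0.0, -1.723]
contact_force: [-9.6, 4.3, 48.9]
opening: 0.725
```

Request:
arm_command([
  [0, 0, -0.005, 0, 0, 0],
  [0, 0, 0, 0, 0, 0],
])

```text
clock: 3.85
eef_pos: [417.0, -163.8, -2.0]
tcp_rot: [-3.14, -0.0, -1.723]
contact_force: [-0.6, 0.1, -0.0]
opening: 0.724
```

Request:
arm_command([
  [0, 0, 0, 0, 0, 0],
  [0, 0, 0, 0, 0, 0],
  [0, 0, 0, 0, 0, 0],
  [0, 0, 0, 0, 0, 0],
  [0, 0, 0, 0, 0, 0],
], fingers=0.05, squeeze=40)

```text
clock: 4.27
eef_pos: [416.9, -163.8, -2.2]
tcp_rot: [-3.141, -0.0, -1.723]
contact_force: [-2.7, 1.1, 19.1]
opening: 0.67
```

```bash
python3 - <<'E'
from h import *
print(r.sense()["opening"],r.sense()["eef_pos"])
f=snap("wrist"); crop(f,100,140,400,384,2.5,"w4"); 
E
```

```text
0.6700891504118786 [ 416.88  -163.752   -2.22 ]
```

View pics/w4.png

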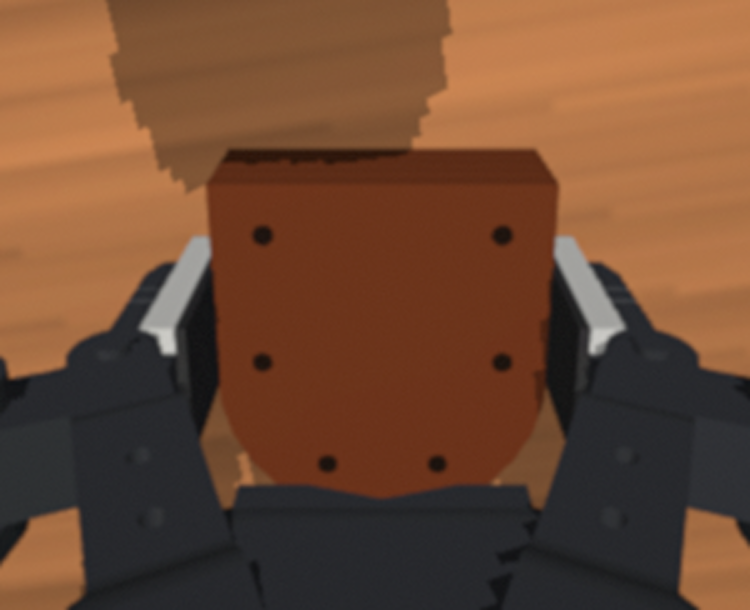

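```bash
python3 - <<'E'
from h import *
move([550,182,320],-np.pi/2-.13)
E
```

```text
shift mm [-361.902  -79.432 -322.213] turn [array([-0.001, -0.   , -0.022])]
```

Request:
arm_command([
  [0, 0, -0.015, 0, 0, 0],
  [0, 0, -0.035, 0, 0, 0],
  [0, 0, -0.04, 0, 0, 0],
  [0, 0, -0.04, 0, 0, 0],
  [0, 0, -0.04, 0, 0, 0],
  [0, 0, -0.04, 0, 0, 0],
  [-0.0362, -0.008, -0.0112, 0, 0, 0],
  [-0.0362, -0.008, -0.0112, 0, 0, 0],
  [-0.0362, -0.008, -0.0112, 0, 0, 0],
  [-0.0362, -0.008, -0.0112, 0, 0, 0],
  [-0.0362, -0.008, -0.0112, 0, 0, 0],
  [-0.0362, -0.008, -0.0112, 0, 0, 0],
  [-0.0362, -0.008, -0.0112, 0, 0, 0],
  [-0.0362, -0.008, -0.0112, 0, 0, 0],
  [-0.0362, -0.008, -0.0112, 0, 0, 0],
  [-0.0362, -0.0075, -0.0112, 0, 0, -0.022],
  [0, 0, 0, 0, 0, 0],
  [0, 0, 0, 0, 0, 0],
])

```text
clock: 5.82
eef_pos: [550.2, 184.0, 318.6]
tcp_rot: [3.141, -0.0, -1.698]
contact_force: [-0.3, -0.7, -0.5]
opening: 0.665
```

```bash
python3 - <<'E'
from h import *
f=snap("wrist","w5"); crop(f,140,60,390,260,3,"w5c")
E
```

```text
(no output)
```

View pics/w5c.png

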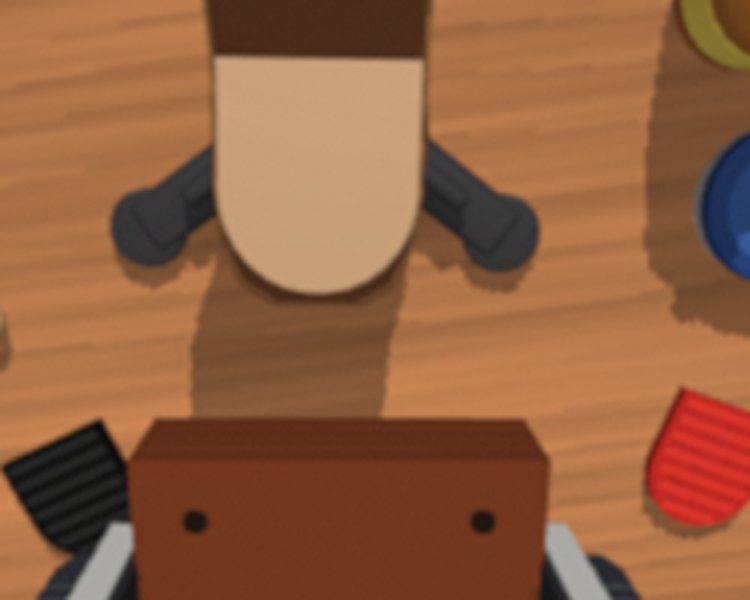

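```bash
cat >> h.py <<'E'
def held(f,L,Rr,zt,S=3.,off=(0,0)):
    """front corners of held piece's top face in tool frame; zt = world height of that face above TCP"""
    s=r.sense(); M=Rm(s["tcp_rot"]); z=s["eef_pos"][2]+zt
    P=[M.T@(pix2(f,((u+.5)/S-.5+off[0],(v+.5)/S-.5+off[1]),z)-s["eef_pos"]) for u,v in (L,Rr)]
    e=P[1]-P[0]; print("held front L,R (tool):",*P,"width %.1f angle %.3f"%(np.hypot(*e[:2]),np.arctan2(e[1],e[0])))
    return P
E
python3 - <<'E'
from h import *
f=snap("wrist")
p=fit(f,180,(215,57),(425,60),(318,295),3,(140,60)); print(p)
over(f,p,(140,60,390,260),3,"w5o")
held(f,(128,461),(550,461),22.2,3,(140,60))
held(f,(154,420),(526,420),2.2,3,(140,60))
E
```

```text
width 59.6 len 67.7 yaw -0.142 yaw(back->front) -0.144 centre [605.374 180.424 180.   ]
centre rel TCP in tool [ -6.068 -56.083 137.916]
[np.float64(605.3737075742222), np.float64(180.4242704871779), 180, np.float64(-0.14225766810048635)]
held front L,R (tool): [-29.259 -25.96  -22.277] [ 28.786 -25.989 -22.209] width 58.0 angle -0.001
held front L,R (tool): [-29.499 -25.699  -2.277] [ 29.362 -25.733  -2.208] width 58.9 angle -0.001
```

View pics/w5o.png

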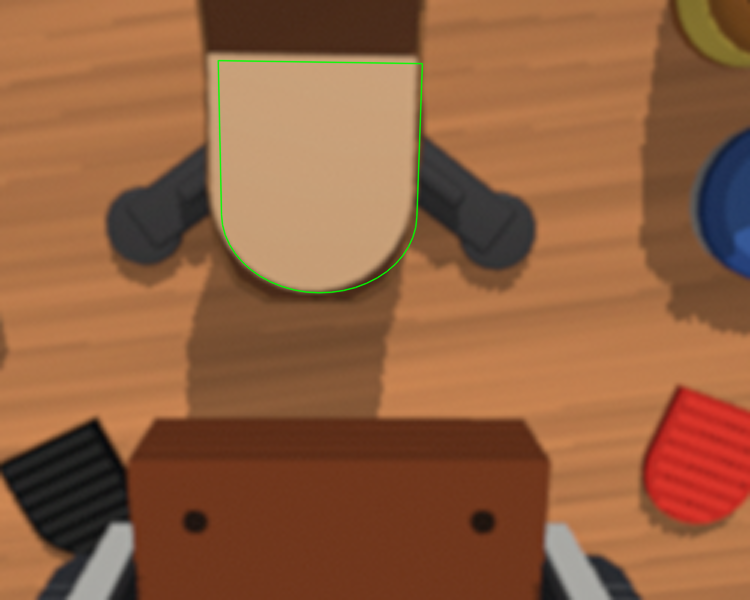

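```bash
cat >> h.py <<'E'
import pickle
def shoot(name,box,k=3):
    f=r.grab_frame("wrist"); s=r.sense(); pickle.dump((f,box,k),open("last.pkl","wb")); crop(f,*box,k,name); print(s["eef_pos"],s["tcp_rot"],"qv",np.abs(s["qvel"]).max(),"t",s["clock"],"F",s["contact_force"],"op",s["opening"]*85)
def last(): return pickle.load(open("last.pkl","rb"))
E
python3 - <<'E'
from h import *
shoot("w6",(140,60,390,260))
f,box,k=last()
p=fit(f,180,(208,53),(418,56),(313,291),3,(140,60)); print(p)
over(f,p,(140,60,390,260),3,"w6o")
E
```

```text
[549.139 181.325 318.1  ] [ 3.14  -0.001 -1.702] qv 0.011744364956237737 t 5.9667 F [-0.11   0.339 -0.634] op 56.90531206508047
width 59.5 len 67.5 yaw -0.143 yaw(back->front) -0.138 centre [606.378 181.079 180.   ]
centre rel TCP in tool [ -7.368 -57.012 137.998]
[np.float64(606.3783026536769), np.float64(181.07936684222523), 180, np.float64(-0.14335159576932854)]
```

View pics/w6o.png

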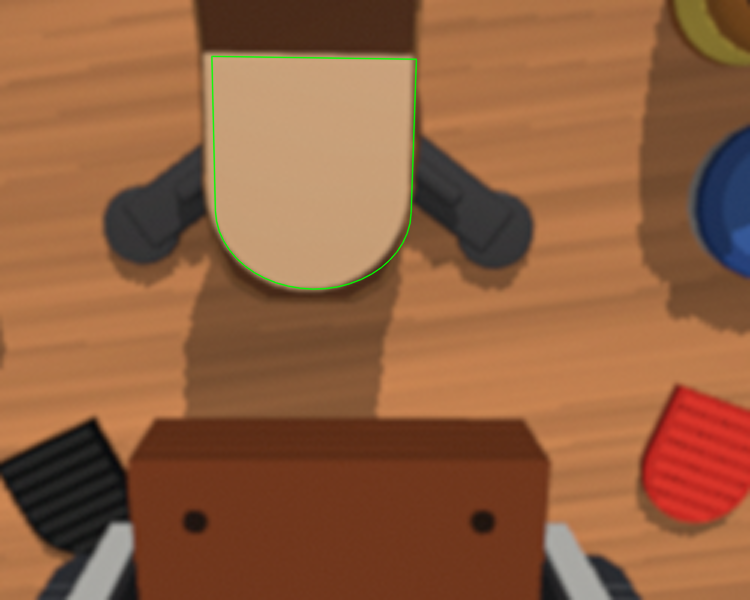

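Request:
arm_command([
  [0, 0, 0, 0, 0, 0],
  [0, 0, 0, 0, 0, 0],
  [0, 0, 0, 0, 0, 0],
  [0, 0, 0, 0, 0, 0],
  [0, 0, 0, 0, 0, 0],
])

```text
clock: 6.38
eef_pos: [549.8, 181.8, 319.2]
tcp_rot: [-3.142, 0.0, -1.702]
contact_force: [0.4, -0.5, -0.1]
opening: 0.666
```

```bash
python3 - <<'E'
from h import *
shoot("w7",(140,60,390,260))
f,box,k=last()
p=fit(f,180,(204,52),(414,55),(309,290),3,(140,60)); print(p)
over(f,p,(140,60,390,260),3,"w7o")
E
```

```text
[549.842 181.964 319.121] [-3.142  0.    -1.701] qv 0.003615386081495017 t 6.4333 F [ 0.526 -0.387 -0.058] op 57.076050181995306
width 59.8 len 67.7 yaw -0.144 yaw(back->front) -0.140 centre [607.662 182.354 180.   ]
centre rel TCP in tool [ -7.902 -57.27  139.125]
[np.float64(607.6623278215534), np.float64(182.35362263680258), 180, np.float64(-0.14432212674786005)]
```

View pics/w7o.png

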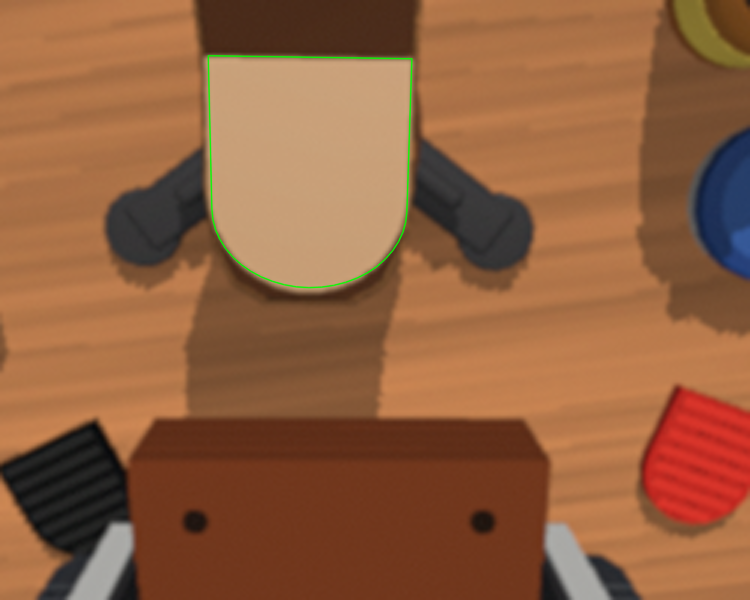

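Request:
arm_command([
  [-0.0038, -0.032, 0.01, 0, 0, 0.013],
  [-0.0037, -0.032, 0.01, 0, 0, 0],
  [0, 0, 0.03, 0, 0, 0],
  [0, 0, 0.03, 0, 0, 0],
  [0, 0, 0.014, 0, 0, 0],
  [0, 0, 0, 0, 0, 0],
  [0, 0, 0, 0, 0, 0],
  [0, 0, 0, 0, 0, 0],
  [0, 0, 0, 0, 0, 0],
  [0, 0, 0, 0, 0, 0],
])

```text
clock: 7.27
eef_pos: [615.0, 181.2, 226.8]
tcp_rot: [-3.139, 0.001, -1.714]
contact_force: [-0.8, 0.9, -0.8]
opening: 0.672
```

```bash
python3 - <<'E'
from h import *
shoot("w8",(140,110,390,310))
E
```

```text
[614.877 181.125 226.539] [-3.14   0.001 -1.714] qv 0.007317893506977751 t 7.3167 F [-0.185 -0.593 -0.483] op 56.63913697662588
```

View pics/w8.png

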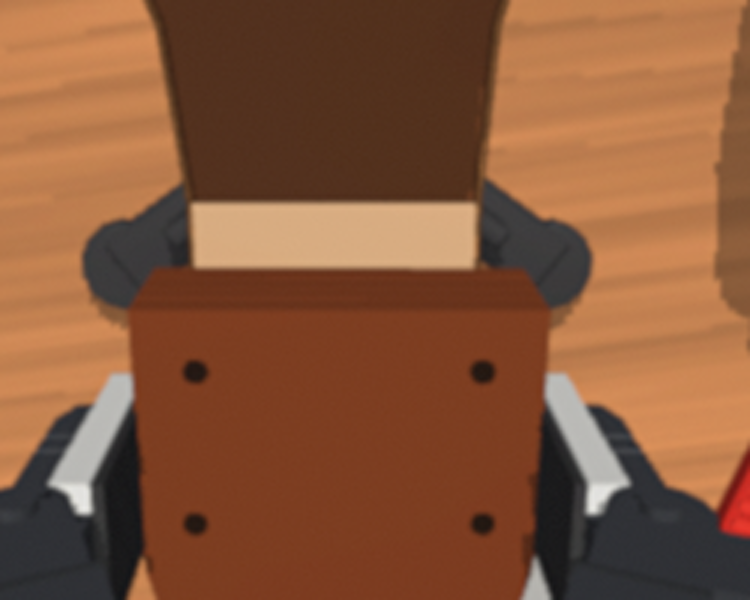

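```bash
python3 - <<'E'
from h import *
f,b,k=last(); s=r.sense()
held(f,(191,202),(478,202),180-s["eef_pos"][2],3,(140,110))
held(f,(154,269),(526,269),2.2,3,(140,110))
held(f,(128,311),(549,311),22.2,3,(140,110))
E
```

```text
held front L,R (tool): [-30.282 -25.463  46.619] [ 29.638 -25.462  46.564] width 59.9 angle 0.000
held front L,R (tool): [-28.73  -25.78   -2.121] [ 30.223 -25.782  -2.175] width 59.0 angle -0.000
held front L,R (tool): [-28.51  -25.858 -22.121] [ 29.523 -25.862 -22.174] width 58.0 angle -0.000
```

Request:
arm_command([
  [-0.0007, 0.0003, 0.02, 0, 0, 0],
  [0, 0, 0.02, 0, 0, 0],
  [0, 0, 0.005, 0, 0, 0],
  [0, 0, 0, 0, 0, 0],
  [0, 0, 0, 0, 0, 0],
  [0, 0, 0, 0, 0, 0],
])

```text
clock: 7.82
eef_pos: [614.7, 181.9, 181.3]
tcp_rot: [-3.14, 0.001, -1.714]
contact_force: [-0.4, 0.2, -0.2]
opening: 0.671
```

Request:
arm_command([
  [0, 0, 0.002, 0, 0, 0],
  [0, 0, 0, 0, 0, 0],
])

```text
clock: 7.98
eef_pos: [614.3, 181.7, 178.5]
tcp_rot: [-3.141, 0.0, -1.714]
contact_force: [-0.2, -0.4, -1.2]
opening: 0.668
```

Request:
arm_command([
  [0, 0, 0.001, 0, 0, 0],
  [0, 0, 0, 0, 0, 0],
  [0, 0, 0, 0, 0, 0],
])

```text
clock: 8.23
eef_pos: [614.3, 181.7, 177.9]
tcp_rot: [-3.141, 0.0, -1.714]
contact_force: [-1.7, -1.0, 6.3]
opening: 0.667
```

```bash
python3 - <<'E'
from h import *
shoot("w9",(140,110,390,310))
E
```

```text
[614.336 181.7   177.942] [-3.141  0.    -1.714] qv 0.0014749214733125638 t 8.2833 F [-1.168 -1.104  6.151] op 56.456637052026736
```

View pics/w9.png

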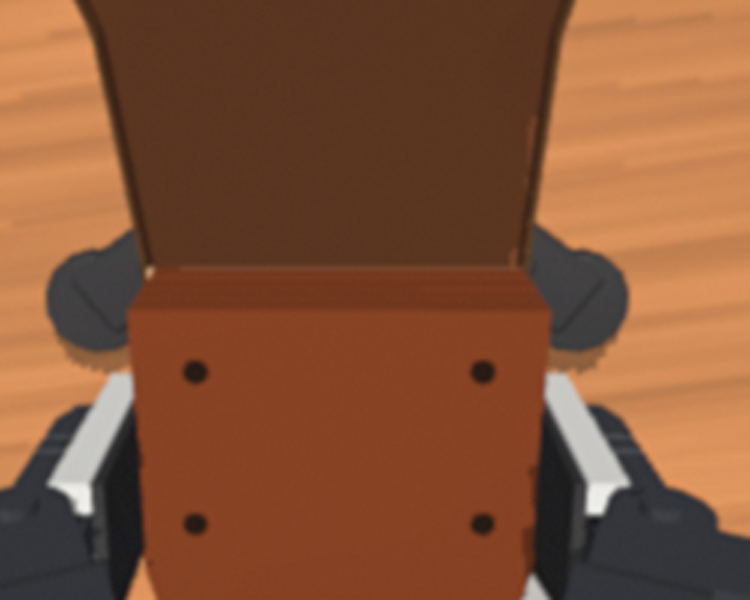

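Request:
arm_command([
  [0, 0, -0.003, 0, 0, 0],
  [-0.0008, 0, 0, 0, 0, 0],
  [0, 0, 0, 0, 0, 0],
  [0, 0, 0.003, 0, 0, 0],
  [0, 0, 0, 0, 0, 0],
  [0, 0, 0, 0, 0, 0],
])

```text
clock: 8.78
eef_pos: [614.5, 182.6, 177.9]
tcp_rot: [-3.141, 0.0, -1.714]
contact_force: [-3.4, 0.2, 7.7]
opening: 0.669
```

Request:
arm_command([
  [0, 0, 0, 0, 0, 0],
  [0, 0, 0, 0, 0, 0],
  [0, 0, 0, 0, 0, 0],
  [0, 0, 0, 0, 0, 0],
  [0, 0, 0, 0, 0, 0],
  [0, 0, -0.02, 0, 0, 0],
  [0, 0, -0.04, 0, 0, 0],
  [0, 0, -0.04, 0, 0, 0],
  [0, 0.01, -0.03, 0, 0, 0],
  [0, 0, 0, 0, 0, 0],
  [0, 0, 0, 0, 0, 0],
  [0, 0, 0, 0, 0, 0],
  [0, 0, 0, 0, 0, 0],
  [0, 0, 0, 0, 0, 0],
], fingers=0.072)

```text
clock: 9.95
eef_pos: [603.7, 183.6, 305.4]
tcp_rot: [3.139, -0.001, -1.714]
contact_force: [0.4, -0.5, 0.2]
opening: 0.843
```

```bash
python3 - <<'E'
from h import *
shoot("w10",(140,90,390,290))
E
```

```text
[603.818 183.622 305.495] [ 3.139 -0.001 -1.714] qv 0.0045010725203734605 t 10.0 F [-0.174  0.355 -1.143] op 71.64867909939525
```

View pics/w10.png

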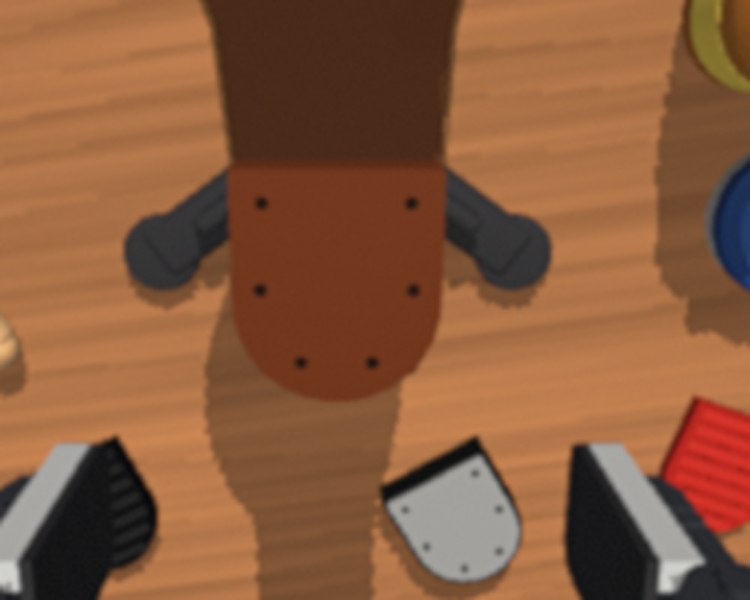

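```bash
python3 - <<'E'
from h import *
f,b,k=last()
fit(f,200,(230,168),(446,168),(338,401),3,(140,90))
s=r.sense(); print(s["qpos"])
move([454,-340,140],-np.pi/2-.29)
E
```

```text
width 57.3 len 66.2 yaw -0.144 yaw(back->front) -0.144 centre [607.659 182.441 200.   ]
centre rel TCP in tool [  0.506  -4.21  105.486]
[ 0.293  0.306  1.534 -0.     1.305  2.007]
shift mm [539.47   73.132 166.247] turn [array([ 0.002, -0.001,  0.147])]
```

Request:
arm_command([
  [0.0385, 0.0052, 0.0, 0, 0, 0],
  [0.0385, 0.0052, 0.0118, 0, 0, 0],
  [0.0385, 0.0052, 0.0118, 0, 0, 0],
  [0.0385, 0.0052, 0.0118, 0, 0, 0],
  [0.0385, 0.0052, 0.0118, 0, 0, 0],
  [0.0385, 0.0052, 0.0118, 0, 0, 0],
  [0.0385, 0.0052, 0.0118, 0, 0, 0],
  [0.0385, 0.0052, 0.0118, 0, 0, 0],
  [0.0385, 0.0052, 0.0118, 0, 0, 0],
  [0.0385, 0.0052, 0.0118, 0, 0, 0],
  [0.0385, 0.0052, 0.0118, 0, 0, 0],
  [0.0385, 0.0052, 0.0118, 0, 0, 0],
  [0.0385, 0.0052, 0.0118, 0, 0, 0],
  [0.0385, 0.0052, 0.0118, 0, 0, 0],
  [0, 0, 0.012, 0, 0, 0.074],
  [0, 0, 0, 0, 0, 0.073],
  [0, 0, 0, 0, 0, 0],
  [0, 0, 0, 0, 0, 0],
  [0, 0, 0, 0, 0, 0],
  [0, 0, 0, 0, 0, 0],
])

```text
clock: 11.67
eef_pos: [455.7, -338.9, 142.0]
tcp_rot: [-3.141, -0.0, -1.859]
contact_force: [-0.3, 0.8, 0.3]
opening: 0.843
```

Request:
arm_command([
  [0, 0, 0, 0, 0, 0],
  [0, 0, 0, 0, 0, 0],
  [0, 0, 0, 0, 0, 0],
  [0, 0, 0, 0, 0, 0],
])

```text
clock: 12.0
eef_pos: [455.5, -339.1, 141.9]
tcp_rot: [-3.141, -0.0, -1.86]
contact_force: [0.4, 0.1, -0.3]
opening: 0.846
```

```bash
python3 - <<'E'
from h import *
shoot("w11",(140,90,390,290))
E
```

```text
[ 455.382 -339.147  141.775] [-3.141 -0.    -1.861] qv 0.00346934745041178 t 12.05 F [ 0.098 -0.422 -0.137] op 71.79468668433914
```

View pics/w11.png

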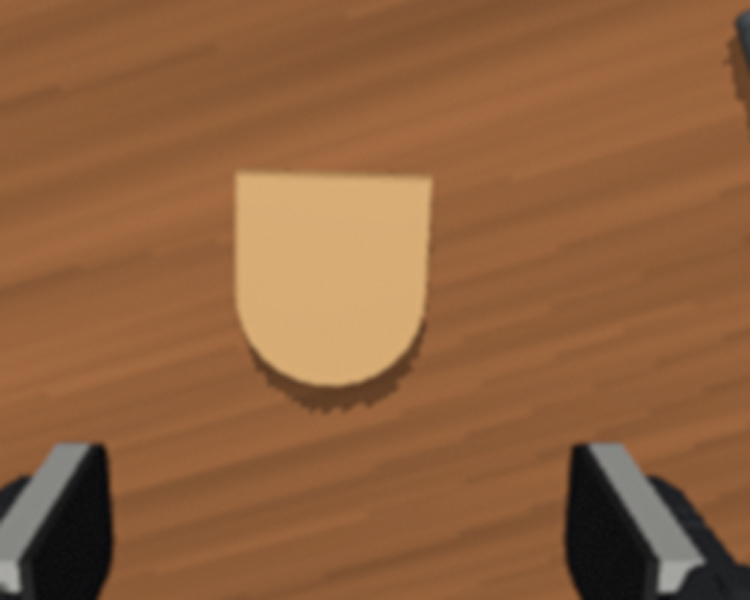

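```bash
python3 - <<'E'
from h import *
f,b,k=last()
p=fit(f,10,(236,174),(432,180),(332,386),3,(140,90))
E
```

```text
width 57.8 len 65.5 yaw -0.320 yaw(back->front) -0.301 centre [ 454.569 -337.759   10.   ]
centre rel TCP in tool [ -1.105   1.191 131.775]
```

Request:
arm_command([
  [-0.0011, -0.0058, 0.025, 0, 0, 0.022],
  [0, 0, 0.04, 0, 0, 0],
  [0, 0, 0.04, 0, 0, 0],
  [0, 0, 0.03, 0, 0, 0],
  [0, 0, 0.0095, 0, 0, 0],
  [0, 0, 0, 0, 0, 0],
  [0, 0, 0, 0, 0, 0],
  [0, 0, 0, 0, 0, 0],
], fingers=0.067)

```text
clock: 12.72
eef_pos: [461.9, -340.4, -1.8]
tcp_rot: [-3.14, -0.0, -1.883]
contact_force: [0.0, 0.0, -0.4]
opening: 0.782
```

```bash
python3 - <<'E'
from h import *
shoot("w12",(100,140,400,380),2.5)
E
```

```text
[ 461.988 -340.461   -1.623] [-3.14  -0.001 -1.883] qv 0.0051931951777000485 t 12.7667 F [-0.167  0.064 -0.137] op 66.72624698998186
```

View pics/w12.png

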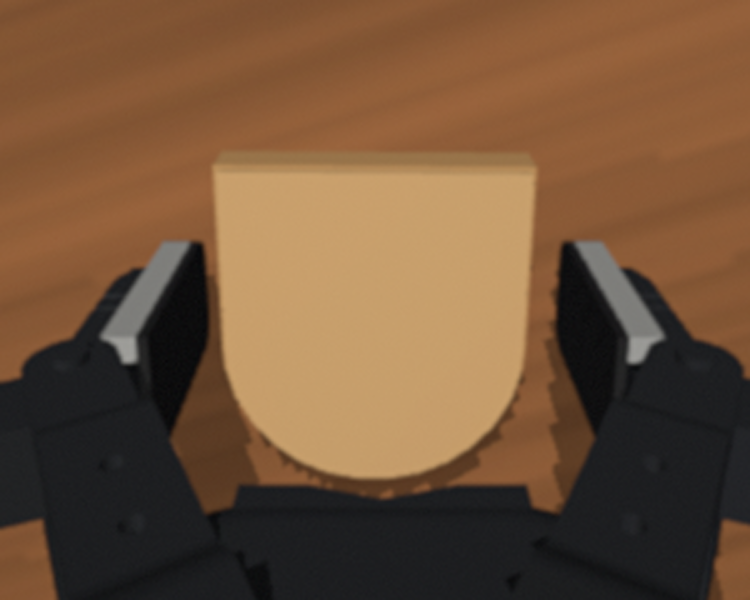

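Request:
arm_command([
  [0, 0, 0.001, 0, 0, 0],
  [0, 0, 0, 0, 0, 0],
  [0, 0, 0, 0, 0, 0],
  [0, 0, 0, 0, 0, 0],
  [0, 0, 0, 0, 0, 0],
  [0, 0, 0, 0, 0, 0],
  [0, 0, 0, 0, 0, 0],
], fingers=0.05)

```text
clock: 13.35
eef_pos: [462.0, -340.5, -2.2]
tcp_rot: [-3.139, -0.001, -1.883]
contact_force: [-1.2, 0.6, 8.9]
opening: 0.661
```

```bash
python3 - <<'E'
from h import *
shoot("w13",(100,140,400,380),2.5)
E
```

```text
[ 462.024 -340.438   -2.206] [-3.139 -0.001 -1.883] qv 0.0010114703279964605 t 13.4 F [-0.951  1.591  8.718] op 56.80411625282394
```

View pics/w13.png

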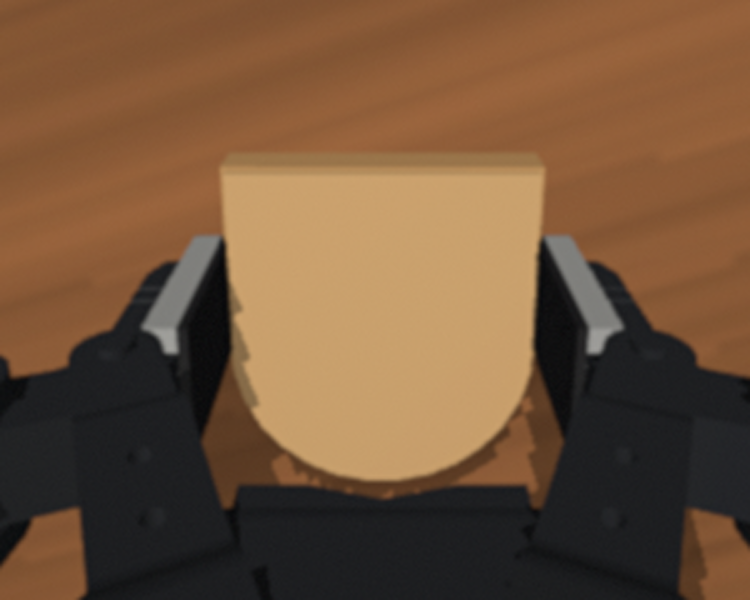

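```bash
python3 - <<'E'
from h import *
f,b,k=last()
P=held(f,(221,172),(545,172),12.2,2.5,(100,140))
held(f,(229,153),(537,153),2.2,2.5,(100,140))
y=P[0][1]+33; print(y)
move([607.6+.99*y,182.4-.143*y,242],-np.pi/2-.144)
E
```

```text
held front L,R (tool): [-28.027 -24.647 -12.166] [ 29.594 -24.615 -12.125] width 57.6 angle 0.001
held front L,R (tool): [-28.471 -25.06   -2.165] [ 30.068 -25.029  -2.124] width 58.5 angle 0.001
8.352719064795643
shift mm [-543.506   13.267 -244.625] turn [array([-0.002, -0.001, -0.168])]
```

Request:
arm_command([
  [0, 0, -0.015, 0, 0, 0],
  [0, 0, -0.04, 0, 0, 0],
  [0, 0, -0.04, 0, 0, 0],
  [0, 0, -0.04, 0, 0, 0],
  [0, 0, -0.04, 0, 0, 0],
  [-0.0388, 0.00095, -0.005, 0, 0, 0],
  [-0.0388, 0.00095, -0.005, 0, 0, 0],
  [-0.0388, 0.00095, -0.005, 0, 0, 0],
  [-0.0388, 0.00095, -0.005, 0, 0, 0],
  [-0.0388, 0.00095, -0.005, 0, 0, 0],
  [-0.0388, 0.00095, -0.005, 0, 0, 0],
  [-0.0388, 0.00095, -0.005, 0, 0, 0],
  [-0.0388, 0.00095, -0.005, 0, 0, 0],
  [-0.0388, 0.00095, -0.005, 0, 0, 0],
  [-0.0388, 0.00095, -0.005, 0, 0, 0],
  [-0.0388, 0.00095, -0.005, 0, 0, 0],
  [-0.0388, 0.00095, -0.005, 0, 0, 0],
  [-0.0388, 0.00095, -0.005, 0, 0, 0],
  [-0.0388, 0.00095, -0.0046, 0, 0, -0.084],
  [0, 0, 0, 0, 0, -0.084],
])

```text
clock: 15.07
eef_pos: [617.3, 187.6, 242.6]
tcp_rot: [-3.138, 0.004, -1.708]
contact_force: [-0.6, -0.4, -0.1]
opening: 0.664
```

Request:
arm_command([
  [0, 0, 0, 0, 0, 0],
  [0, 0, 0, 0, 0, 0],
  [0, 0, 0, 0, 0, 0],
  [0, 0, 0, 0, 0, 0],
  [0, 0, 0, 0, 0, 0],
  [0, 0, 0, 0, 0, 0],
  [0, 0, 0, 0, 0, 0],
  [0, 0, 0, 0, 0, 0],
])

```text
clock: 15.73
eef_pos: [615.4, 180.8, 240.8]
tcp_rot: [3.142, 0.0, -1.716]
contact_force: [1.1, 0.3, -0.5]
opening: 0.665
```

```bash
python3 - <<'E'
from h import *
shoot("w14",(140,110,390,310))
E
```

```text
[615.387 180.932 240.814] [-3.142  0.    -1.716] qv 0.0027460613402167057 t 15.7833 F [-0.506  0.047 -0.855] op 56.63647513491013
```

View pics/w14.png

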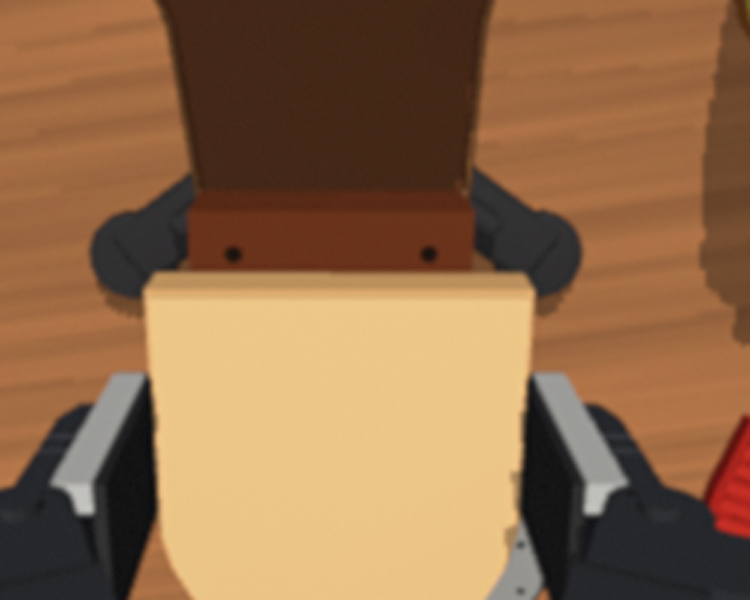

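```bash
python3 - <<'E'
from h import *
f,b,k=last(); s=r.sense()
A=held(f,(190,211),(473,211),200-s["eef_pos"][2],3,(140,110))
B=held(f,(145,292),(533,292),12.2,3,(140,110))
C=held(f,(152,273),(527,273),2.2,3,(140,110))
print(((A[0]+A[1])-(C[0]+C[1]))/2,((A[0]+A[1])-(B[0]+B[1]))/2)
E
```

```text
held front L,R (tool): [-29.372 -24.846  40.815] [ 27.99  -24.819  40.814] width 57.4 angle 0.000
held front L,R (tool): [-27.916 -25.272 -12.199] [ 29.492 -25.243 -12.2  ] width 57.4 angle 0.001
held front L,R (tool): [-28.808 -25.098  -2.199] [ 30.558 -25.069  -2.2  ] width 59.4 angle 0.000
[-1.566  0.251 43.014] [-1.479  0.425 53.014]
```

Request:
arm_command([
  [-0.0015, 0.0003, 0.02, 0, 0, 0],
  [0, 0, 0.015, 0, 0, 0],
  [0, 0, 0.005, 0, 0, 0],
  [0, 0, 0, 0, 0, 0],
  [0, 0, 0, 0, 0, 0],
  [0, 0, 0, 0, 0, 0],
  [0, 0, 0, 0, 0, 0],
])

```text
clock: 16.37
eef_pos: [615.9, 182.9, 201.9]
tcp_rot: [-3.14, 0.001, -1.715]
contact_force: [-0.9, 0.5, -0.2]
opening: 0.664
```

```bash
python3 - <<'E'
from h import *
shoot("w15",(140,110,390,310))
E
```

```text
[615.828 182.849 201.766] [-3.14   0.001 -1.715] qv 0.004430237067480825 t 16.4167 F [ 0.289  0.167 -0.191] op 56.26119737148696
```

View pics/w15.png

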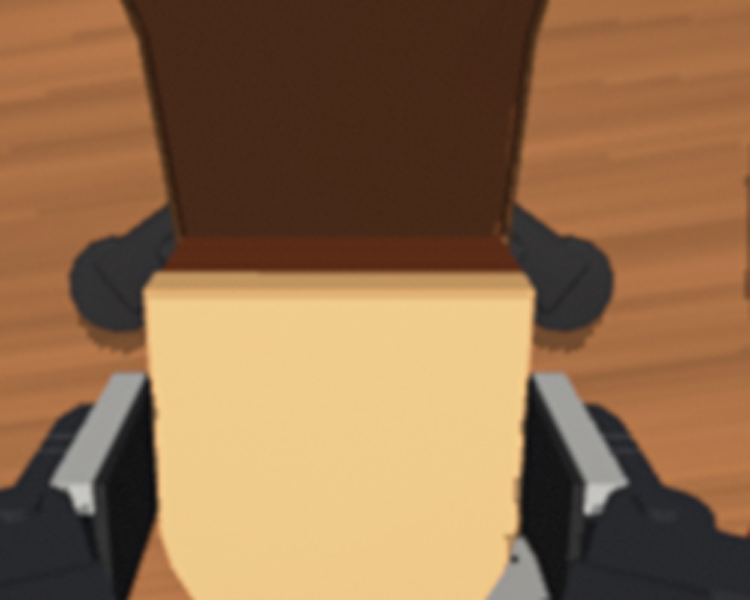

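Request:
arm_command([
  [0, 0, 0.0025, 0, 0, 0],
  [0, 0, 0, 0, 0, 0],
  [0, 0, 0.001, 0, 0, 0],
  [0, 0, 0, 0, 0, 0],
])

```text
clock: 16.75
eef_pos: [615.3, 182.7, 197.9]
tcp_rot: [-3.141, 0.0, -1.715]
contact_force: [-2.3, -0.1, 5.6]
opening: 0.663
```

Request:
arm_command([
  [0, 0, 0.001, 0, 0, 0],
  [0, 0, 0, 0, 0, 0],
  [0, 0, 0, 0, 0, 0],
])

```text
clock: 17.0
eef_pos: [615.3, 182.7, 197.8]
tcp_rot: [-3.141, 0.0, -1.715]
contact_force: [-4.3, -1.9, 11.8]
opening: 0.665
```

Contact. Release and look.

Request:
arm_command([
  [0, 0, -0.0007, 0, 0, 0],
  [0, 0, 0, 0, 0, 0],
  [0, 0, 0, 0, 0, 0],
  [0, 0, 0, 0, 0, 0],
  [0, 0, 0, 0, 0, 0],
  [0, 0, -0.02, 0, 0, 0],
  [0, 0, -0.04, 0, 0, 0],
  [0, 0, -0.04, 0, 0, 0],
  [0, 0.01, -0.03, 0, 0, 0],
  [0, 0, 0, 0, 0, 0],
  [0, 0, 0, 0, 0, 0],
  [0, 0, 0, 0, 0, 0],
  [0, 0, 0, 0, 0, 0],
  [0, 0, 0, 0, 0, 0],
], fingers=0.072)

```text
clock: 18.17
eef_pos: [604.9, 183.9, 325.2]
tcp_rot: [3.139, -0.001, -1.715]
contact_force: [0.3, -1.0, -0.2]
opening: 0.841
```

```bash
python3 - <<'E'
from h import *
shoot("w16",(140,90,390,290))
g=snap("side"); crop(g,180,180,280,290,6,"s16")
E
```

```text
[604.971 183.942 325.415] [ 3.139 -0.001 -1.715] qv 0.004948596625711273 t 18.2167 F [-0.313 -0.097 -0.76 ] op 71.50394019672622
```

View pics/w16.png

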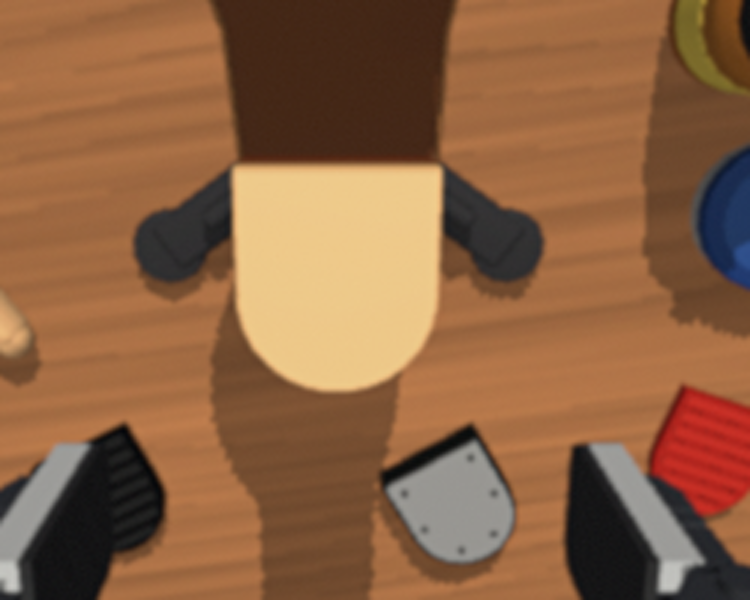

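View pics/s16.png

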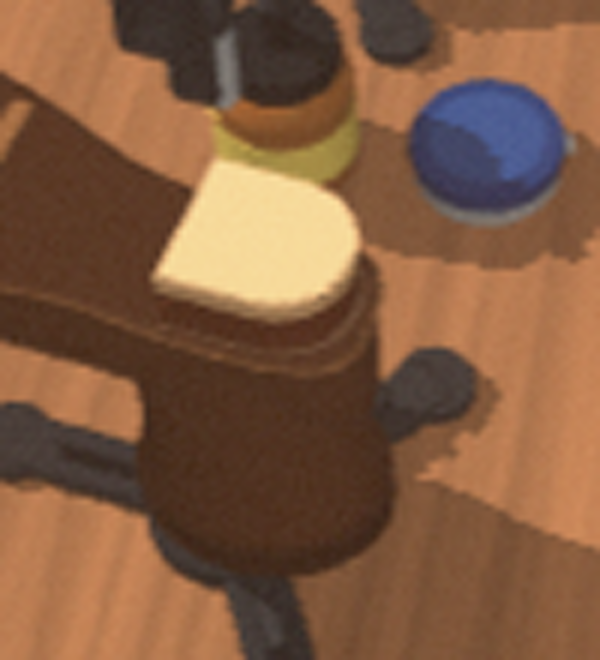

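```bash
python3 - <<'E'
from h import *
f,b,k=last()
fit(f,210,(232,166),(444,166),(338,391),3,(140,90))
move([431,4,140],-np.pi/2-.5)
E
```

```text
width 58.5 len 66.2 yaw -0.145 yaw(back->front) -0.145 centre [608.06  182.836 210.   ]
centre rel TCP in tool [  0.601  -3.319 115.651]
shift mm [202.976 146.056 186.109] turn [array([ 0.002, -0.001,  0.356])]
```

Request:
arm_command([
  [0.0203, 0.0146, 0, 0, 0, 0],
  [0.0203, 0.0146, 0, 0, 0, 0],
  [0.0203, 0.0146, 0, 0, 0, 0],
  [0.0203, 0.0146, 0.0266, 0, 0, 0],
  [0.0203, 0.0146, 0.0266, 0, 0, 0],
  [0.0203, 0.0146, 0.0266, 0, 0, 0],
  [0.0203, 0.0146, 0.0266, 0, 0, 0],
  [0.0203, 0.0146, 0.0266, 0, 0, 0],
  [0.0203, 0.0146, 0.0266, 0, 0, 0],
  [0.0203, 0.0146, 0.0266, 0, 0, 0],
  [0, 0, 0, 0, 0, 0.119],
  [0, 0, 0, 0, 0, 0.119],
  [0, 0, 0, 0, 0, 0.118],
  [0, 0, 0, 0, 0, 0],
  [0, 0, 0, 0, 0, 0],
  [0, 0, 0, 0, 0, 0],
  [0, 0, 0, 0, 0, 0],
  [0, 0, 0, 0, 0, 0],
])

```text
clock: 19.77
eef_pos: [431.8, 4.3, 140.8]
tcp_rot: [-3.141, 0.0, -2.069]
contact_force: [1.2, -0.6, 0.5]
opening: 0.842
```

```bash
python3 - <<'E'
from h import *
shoot("w17",(140,90,390,290))
E
```

```text
[431.772   4.307 140.805] [-3.142  0.    -2.069] qv 0.006629383064493757 t 19.8167 F [-0.541 -0.227  0.35 ] op 71.88302497716525
```

View pics/w17.png

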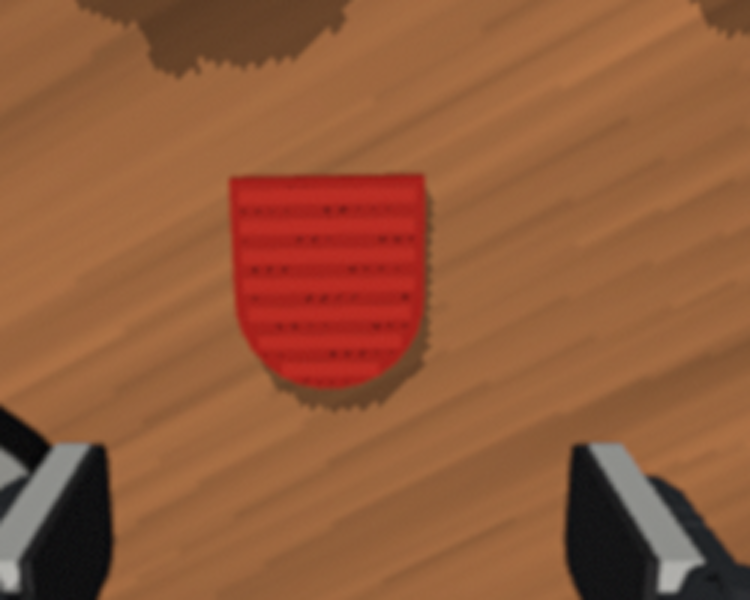

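```bash
python3 - <<'E'
from h import *
f,b,k=last()
fit(f,10,(230,179),(425,176),(334,388),3,(140,90))
E
```

```text
width 57.2 len 65.8 yaw -0.483 yaw(back->front) -0.471 centre [431.512   6.472  10.   ]
centre rel TCP in tool [ -1.773   1.271 130.805]
```

Request:
arm_command([
  [-0.0018, -0.0057, 0.025, 0, 0, -0.02],
  [0, 0, 0.04, 0, 0, 0],
  [0, 0, 0.04, 0, 0, 0],
  [0, 0, 0.03, 0, 0, 0],
  [0, 0, 0.008, 0, 0, 0],
  [0, 0, 0, 0, 0, 0],
  [0, 0, 0, 0, 0, 0],
  [0, 0, 0, 0, 0, 0],
], fingers=0.067)

```text
clock: 20.48
eef_pos: [438.9, 3.1, -0.7]
tcp_rot: [-3.139, 0.001, -2.051]
contact_force: [-1.3, -0.2, 0.9]
opening: 0.787
```

```bash
python3 - <<'E'
from h import *
shoot("w18",(100,140,400,380),2.5)
E
```

```text
[439.105   3.101  -0.535] [-3.139  0.001 -2.051] qv 0.007227029866255032 t 20.5333 F [-0.273 -0.286  1.188] op 67.0289112504428
```

View pics/w18.png

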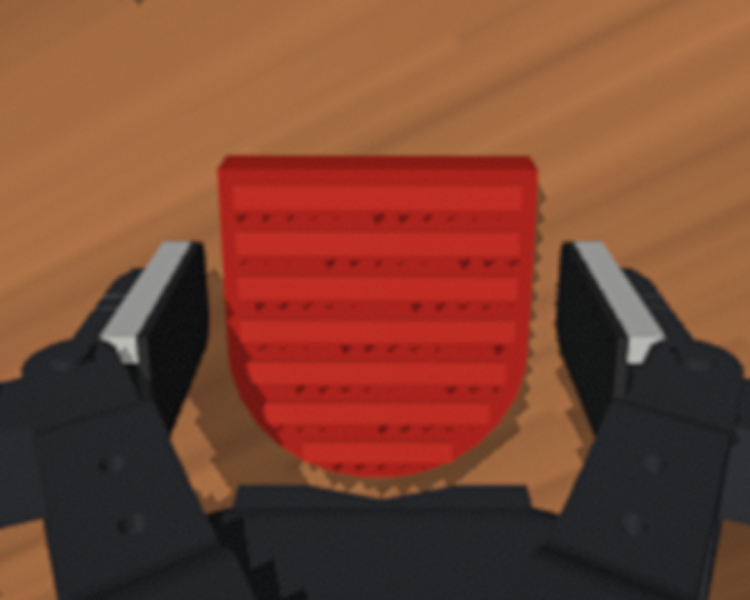

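Request:
arm_command([
  [0, 0, 0.0017, 0, 0, 0],
  [0, 0, 0, 0, 0, 0],
  [0, 0, 0, 0, 0, 0],
  [0, 0, 0, 0, 0, 0],
  [0, 0, 0, 0, 0, 0],
  [0, 0, 0, 0, 0, 0],
  [0, 0, 0, 0, 0, 0],
], fingers=0.05)

```text
clock: 21.12
eef_pos: [439.2, 3.1, -1.9]
tcp_rot: [-3.138, 0.002, -2.051]
contact_force: [-2.4, -0.0, 17.9]
opening: 0.666
```

```bash
python3 - <<'E'
from h import *
shoot("w19",(100,140,400,380),2.5)
E
```

```text
[439.201   3.096  -1.925] [-3.138  0.002 -2.051] qv 0.001871718242163303 t 21.1667 F [-1.602  0.438 17.286] op 56.58751357904038
```

View pics/w19.png

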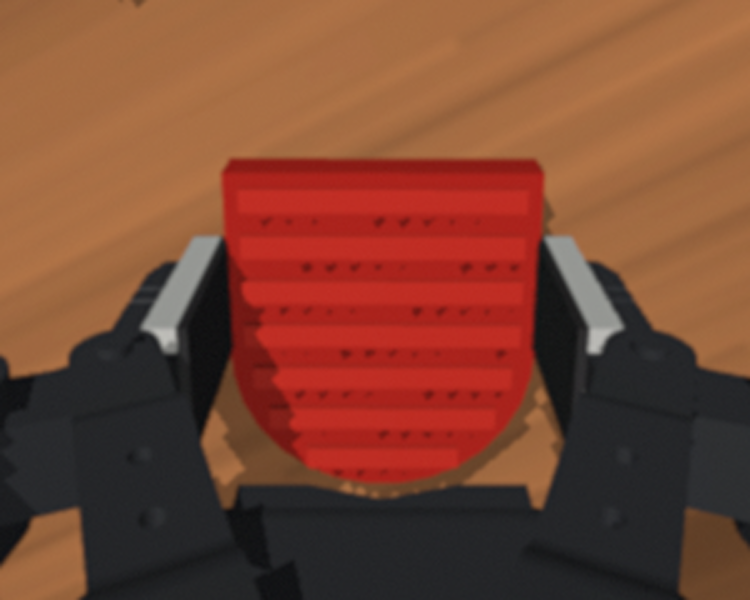

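```bash
python3 - <<'E'
from h import *
f,b,k=last()
P=held(f,(222,174),(545,174),11.9,2.5,(100,140))
held(f,(230,159),(537,159),1.9,2.5,(100,140))
y=P[0][1]+33; print(y)
move([607.8+.99*y,182.6-.143*y,252],-np.pi/2-.144)
E
```

```text
held front L,R (tool): [-28.018 -24.227 -11.772] [ 29.607 -24.246 -11.873] width 57.6 angle -0.000
held front L,R (tool): [-28.487 -23.828  -1.772] [ 30.121 -23.845  -1.875] width 58.6 angle -0.000
8.772669631313512
shift mm [-240.431  -75.724 -253.258] turn [array([-0.004,  0.001, -0.336])]
```

Request:
arm_command([
  [0, 0, -0.015, 0, 0, 0],
  [0, 0, -0.04, 0, 0, 0],
  [0, 0, -0.04, 0, 0, 0],
  [0, 0, -0.04, 0, 0, 0],
  [0, 0, -0.04, 0, 0, 0],
  [0, 0, -0.04, 0, 0, 0],
  [-0.03, -0.0095, -0.0048, 0, 0, 0],
  [-0.03, -0.0095, -0.0048, 0, 0, 0],
  [-0.03, -0.0095, -0.0048, 0, 0, 0],
  [-0.03, -0.0095, -0.0048, 0, 0, 0],
  [-0.03, -0.0095, -0.0048, 0, 0, 0],
  [-0.03, -0.0095, -0.0048, 0, 0, 0],
  [-0.03, -0.0095, -0.0048, 0, 0, 0],
  [-0.0304, -0.0092, -0.0048, 0, 0, 0],
  [0, 0, 0, 0, 0, -0.112],
  [0, 0, 0, 0, 0, -0.112],
  [0, 0, 0, 0, 0, -0.112],
])

```text
clock: 22.58
eef_pos: [615.9, 181.9, 250.4]
tcp_rot: [-3.141, 0.0, -1.709]
contact_force: [0.4, -0.0, -0.6]
opening: 0.665
```

Request:
arm_command([
  [0, 0, 0, 0, 0, 0],
  [0, 0, 0, 0, 0, 0],
  [0, 0, 0, 0, 0, 0],
  [0, 0, 0, 0, 0, 0],
  [0, 0, 0, 0, 0, 0],
  [0, 0, 0, 0, 0, 0],
  [0, 0, 0, 0, 0, 0],
  [0, 0, 0, 0, 0, 0],
])

```text
clock: 23.25
eef_pos: [615.8, 181.3, 249.5]
tcp_rot: [-3.142, 0.0, -1.715]
contact_force: [-1.1, 0.8, -0.6]
opening: 0.665
```

```bash
python3 - <<'E'
from h import *
shoot("w20",(140,110,390,310))
E
```

```text
[615.77  181.328 249.437] [ 3.142 -0.    -1.715] qv 0.0019652489807142556 t 23.3 F [-0.314  0.43  -0.947] op 56.56690200661452
```

View pics/w20.png

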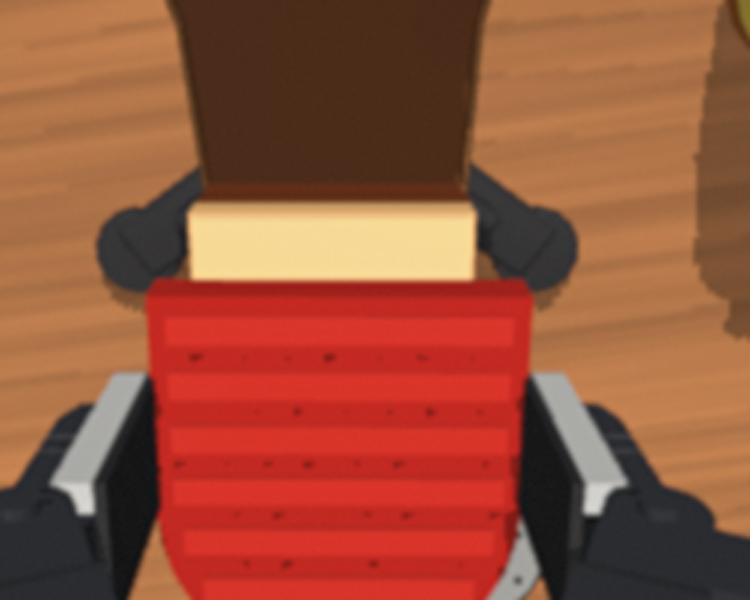

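```bash
python3 - <<'E'
from h import *
f,b,k=last(); s=r.sense()
A=held(f,(188,212),(475,212),210-s["eef_pos"][2],3,(140,110))
B=held(f,(147,297),(533,297),11.9,3,(140,110))
C=held(f,(155,282),(527,282),1.9,3,(140,110))
print(((A[0]+A[1])-(C[0]+C[1]))/2,((A[0]+A[1])-(B[0]+B[1]))/2)
E
```

```text
held front L,R (tool): [-29.642 -24.968  39.435] [ 28.119 -24.944  39.436] width 57.8 angle 0.000
held front L,R (tool): [-27.811 -24.383 -11.902] [ 29.527 -24.357 -11.901] width 57.3 angle 0.000
held front L,R (tool): [-28.558 -23.5    -1.902] [ 30.628 -23.473  -1.901] width 59.2 angle 0.000
[-1.796 -1.469 41.337] [-1.619 -0.585 51.337]
```

Request:
arm_command([
  [-0.0016, -0.0008, 0.02, 0, 0, 0],
  [0, 0, 0.013, 0, 0, 0],
  [0, 0, 0.005, 0, 0, 0],
  [0, 0, 0, 0, 0, 0],
  [0, 0, 0, 0, 0, 0],
  [0, 0, 0, 0, 0, 0],
  [0, 0, 0, 0, 0, 0],
])

```text
clock: 23.88
eef_pos: [617.3, 182.9, 212.3]
tcp_rot: [-3.141, 0.0, -1.715]
contact_force: [0.4, 0.2, -0.5]
opening: 0.661
```

```bash
python3 - <<'E'
from h import *
shoot("w21",(140,110,390,310))
E
```

```text
[617.203 182.876 212.271] [-3.141  0.    -1.715] qv 0.0022482370886748276 t 23.9333 F [ 0.105 -0.397 -0.203] op 56.55050705320223
```

View pics/w21.png

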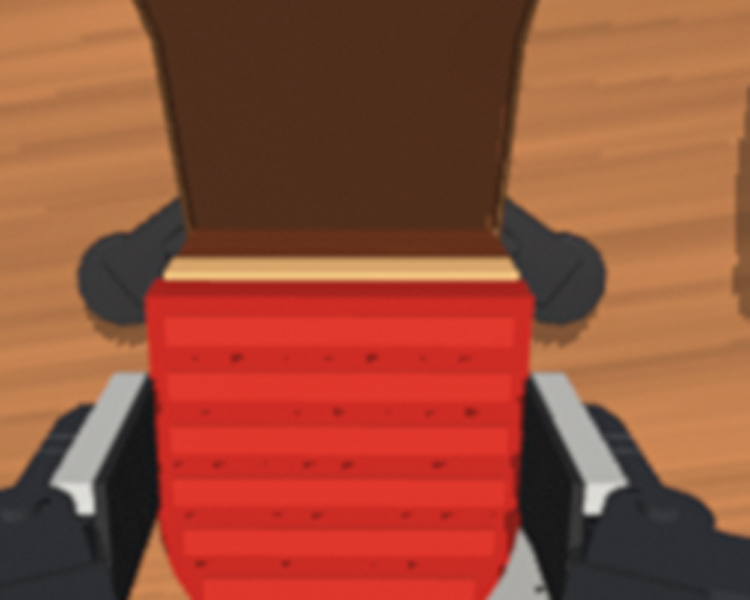

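```bash
python3 - <<'E'
from h import *
f,b,k=last(); crop(f,185,180,325,220,5.5,"w21z"); s=r.sense(); z=s["eef_pos"][2]; M=Rm(s["tcp_rot"])
for y in (-26,-25,-24,-23.5): print(y, [ (proj(f,s["eef_pos"]+M@np.array([x,y,-h]))-[185,180]+.5)*5.5-.5 for x,h in ((-29,1.9),(0,1.9),(0,210-z),(0,200-z))])
E
```

```text
-26 [array([ 31.168, 105.095]), array([366.931, 104.998]), array([367.092,  91.289]), array([367.446,  61.194])]
-25 [array([ 31.8  , 116.151]), array([366.945, 116.054]), array([367.106, 102.078]), array([367.459,  71.392])]
-24 [array([ 32.429, 127.167]), array([366.96, 127.07]), array([367.12 , 112.829]), array([367.471,  81.556])]
-23.5 [array([ 32.743, 132.66 ]), array([366.967, 132.562]), array([367.127, 118.19 ]), array([367.477,  86.626])]
```

View pics/w21z.png

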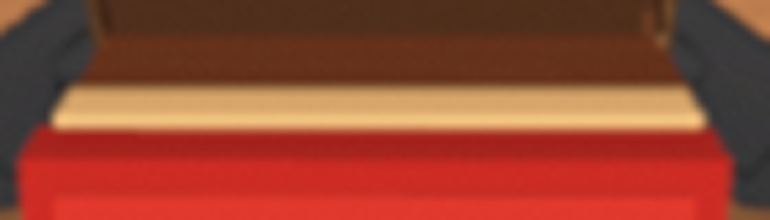

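Request:
arm_command([
  [0, 0, 0.003, 0, 0, 0],
  [0, 0, 0, 0, 0, 0],
  [0, 0, 0.001, 0, 0, 0],
  [0, 0, 0, 0, 0, 0],
])

```text
clock: 24.27
eef_pos: [616.8, 182.8, 208.3]
tcp_rot: [-3.141, 0.0, -1.715]
contact_force: [-1.9, -1.6, 4.8]
opening: 0.663
```

Request:
arm_command([
  [0, 0, 0.0008, 0, 0, 0],
  [0, 0, 0, 0, 0, 0],
  [0, 0, 0, 0, 0, 0],
])

```text
clock: 24.52
eef_pos: [616.8, 182.8, 208.2]
tcp_rot: [-3.141, 0.0, -1.715]
contact_force: [-5.7, -1.5, 9.9]
opening: 0.662
```

Request:
arm_command([
  [0, 0, -0.0006, 0, 0, 0],
  [0, 0, 0, 0, 0, 0],
  [0, 0, 0, 0, 0, 0],
  [0, 0, 0, 0, 0, 0],
  [0, 0, 0, 0, 0, 0],
  [0, 0, -0.02, 0, 0, 0],
  [0, 0, -0.04, 0, 0, 0],
  [0, 0, -0.04, 0, 0, 0],
  [0, 0.01, -0.03, 0, 0, 0],
  [0, 0, 0, 0, 0, 0],
  [0, 0, 0, 0, 0, 0],
  [0, 0, 0, 0, 0, 0],
  [0, 0, 0, 0, 0, 0],
  [0, 0, 0, 0, 0, 0],
], fingers=0.072)

```text
clock: 25.68
eef_pos: [606.4, 184.0, 335.5]
tcp_rot: [3.139, -0.001, -1.715]
contact_force: [-0.5, 0.1, -0.5]
opening: 0.845
```

```bash
python3 - <<'E'
from h import *
shoot("w22",(140,90,390,290))
g=snap("side"); crop(g,180,180,280,290,6,"s22")
move([429,145,150],-np.pi/2+.4)
E
```

```text
[606.51  184.013 335.697] [ 3.139 -0.001 -1.715] qv 0.007078540021561169 t 25.7333 F [-0.261  0.159 -0.01 ] op 71.50149119195915
shift mm [ 64.039 169.827 186.325] turn [array([ 0.002, -0.   , -0.544])]
```

View pics/w22.png

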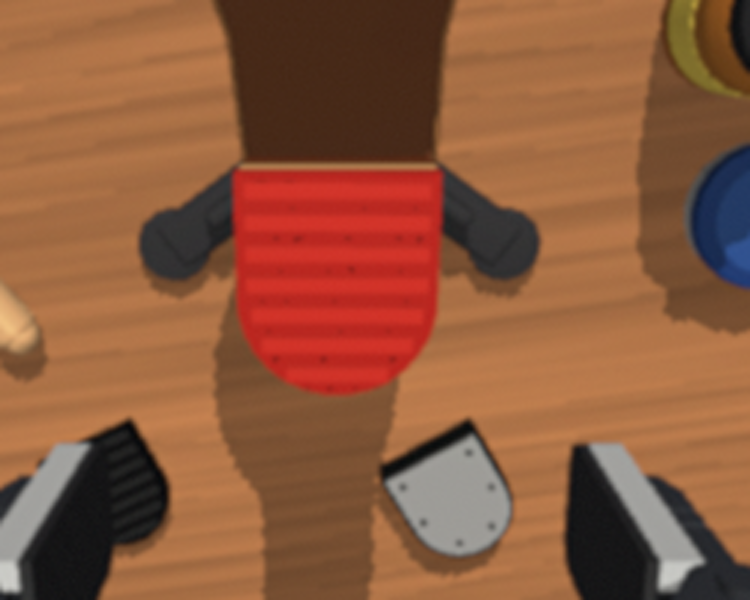

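View pics/s22.png

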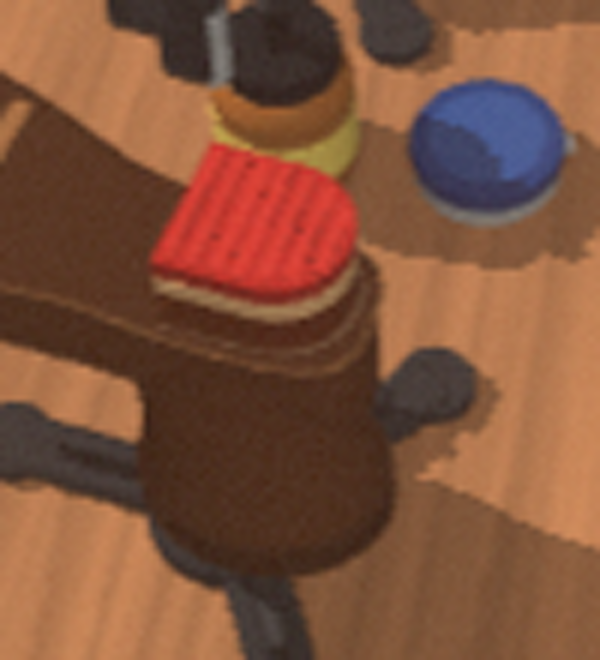

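```bash
python3 - <<'E'
from h import *
f,b,k=last(); 
fit(f,220,(233,172),(443,172),(338,395),3,(140,90))
crop(f,210,130,300,160,8,"w22z")
for c in ([607.66,182.44],[608.06,182.84]):
  for z in (200,210,220): print(z,[(proj(f,[c[0]+33*np.cos(.144),c[1]-33*np.sin(.144),z])-[210,130]+.5)*8-.5])
E
```

```text
width 58.1 len 65.9 yaw -0.145 yaw(back->front) -0.145 centre [608.086 183.143 220.   ]
centre rel TCP in tool [  0.603  -1.781 115.946]
200 [array([348.638, 117.765])]
210 [array([348.956, 129.474])]
220 [array([349.297, 142.053])]
200 [array([344.57 , 114.718])]
210 [array([344.742, 126.321])]
220 [array([344.927, 138.788])]
```

View pics/w22z.png

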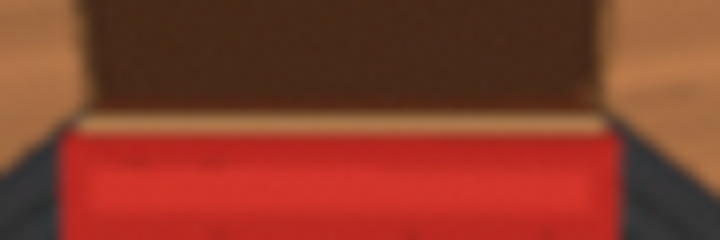

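Request:
arm_command([
  [0.0128, 0.034, 0, 0, 0, 0],
  [0.0128, 0.034, 0, 0, 0, 0],
  [0.0128, 0.034, 0, 0, 0, 0],
  [0.0128, 0.034, 0, 0, 0, 0],
  [0.0128, 0.034, 0, 0, 0, 0],
  [0, 0, 0.0373, 0, 0, -0.109],
  [0, 0, 0.0373, 0, 0, -0.109],
  [0, 0, 0.0373, 0, 0, -0.109],
  [0, 0, 0.0373, 0, 0, -0.109],
  [0, 0, 0.0373, 0, 0, -0.108],
  [0, 0, 0, 0, 0, 0],
  [0, 0, 0, 0, 0, 0],
  [0, 0, 0, 0, 0, 0],
  [0, 0, 0, 0, 0, 0],
  [0, 0, 0, 0, 0, 0],
  [0, 0, 0, 0, 0, 0],
])

```text
clock: 27.12
eef_pos: [430.5, 145.6, 152.4]
tcp_rot: [-3.139, -0.0, -1.172]
contact_force: [0.6, 0.2, 0.2]
opening: 0.846
```

```bash
python3 - <<'E'
from h import *
shoot("w23",(140,90,390,290))
E
```

```text
[430.282 145.58  152.09 ] [-3.139 -0.    -1.172] qv 0.008048485881188266 t 27.1667 F [-0.072  0.109  0.226] op 71.76568741856887
```

View pics/w23.png

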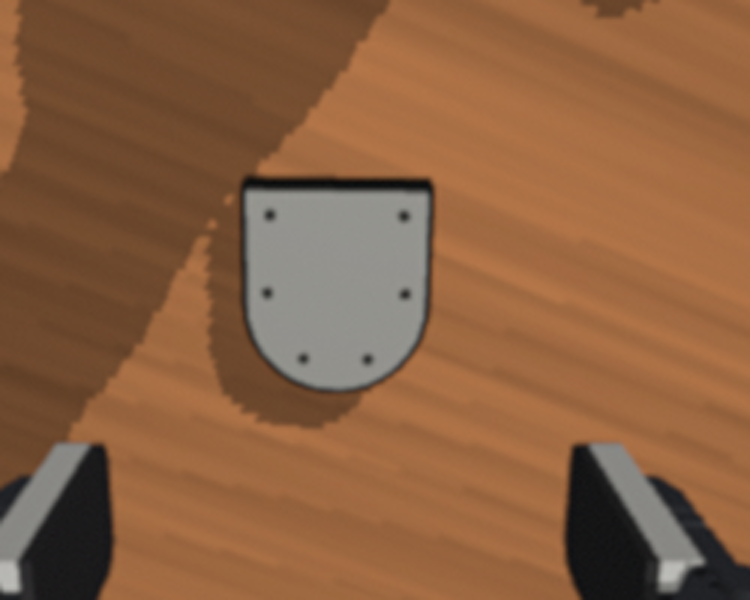

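```bash
python3 - <<'E'
from h import *
f,b,k=last()
fit(f,20,(241,187),(434,189),(336,392),3,(140,90))
E
```

```text
width 57.2 len 64.4 yaw 0.388 yaw(back->front) 0.391 centre [426.784 144.058  20.   ]
centre rel TCP in tool [  0.021   4.135 132.08 ]
```

Request:
arm_command([
  [0, -0.0032, 0.034, 0, 0, 0.009],
  [0, 0, 0.04, 0, 0, 0],
  [0, 0, 0.04, 0, 0, 0],
  [0, 0, 0.03, 0, 0, 0],
  [0, 0, 0.01, 0, 0, 0],
  [0, 0, 0, 0, 0, 0],
  [0, 0, 0, 0, 0, 0],
  [0, 0, 0, 0, 0, 0],
], fingers=0.067)

```text
clock: 27.83
eef_pos: [433.7, 147.0, -1.6]
tcp_rot: [-3.139, -0.0, -1.18]
contact_force: [0.1, 0.6, 0.3]
opening: 0.784
```

Request:
arm_command([
  [0, 0, 0, 0, 0, 0],
  [0, 0, 0, 0, 0, 0],
  [0, 0, 0, 0, 0, 0],
  [0, 0, 0, 0, 0, 0],
  [0, 0, 0, 0, 0, 0],
  [0, 0, 0, 0, 0, 0],
], fingers=0.05)

```text
clock: 28.33
eef_pos: [433.9, 147.1, -1.2]
tcp_rot: [-3.138, -0.0, -1.18]
contact_force: [-0.6, -0.5, 6.9]
opening: 0.668
```

```bash
python3 - <<'E'
from h import *
shoot("w24",(100,140,400,380),2.5)
E
```

```text
[433.857 147.052  -1.261] [-3.138 -0.    -1.18 ] qv 0.0017078059970531028 t 28.3833 F [ 0.037 -1.028  6.957] op 56.75244623678183
```

View pics/w24.png

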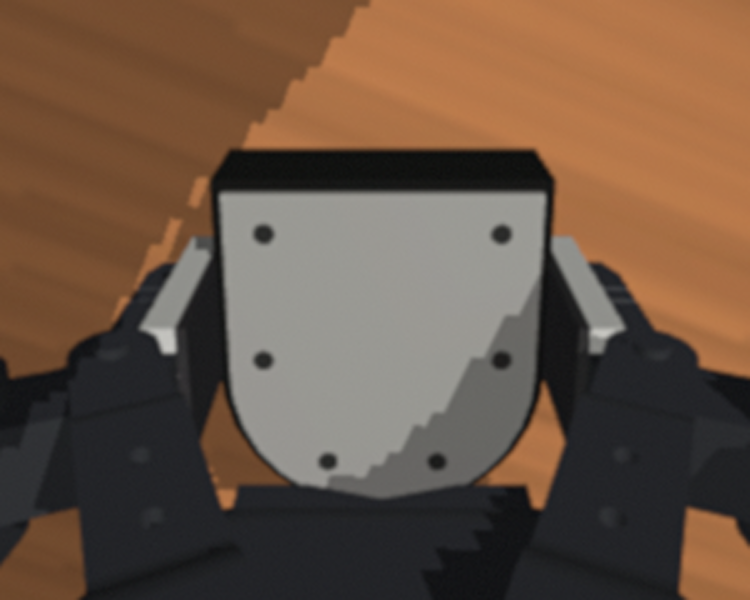

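```bash
python3 - <<'E'
from h import *
f,b,k=last()
held(f,(212,183),(554,183),21.3,2.5,(100,140))
held(f,(230,150),(536,150),1.3,2.5,(100,140))
move([583,-184,274],-np.pi/2-.08)
E
```

```text
held front L,R (tool): [-27.736 -25.353 -21.217] [ 29.121 -25.334 -21.206] width 56.9 angle 0.000
held front L,R (tool): [-28.522 -24.921  -1.219] [ 29.961 -24.903  -1.207] width 58.5 angle 0.000
shift mm [ 362.957  -12.787 -275.147] turn [array([-0.003,  0.001,  0.471])]
```

Request:
arm_command([
  [0, 0, -0.015, 0, 0, 0],
  [0, 0, -0.04, 0, 0, 0],
  [0, 0, -0.04, 0, 0, 0],
  [0, 0, -0.04, 0, 0, 0],
  [0, 0, -0.04, 0, 0, 0],
  [0, 0, -0.04, 0, 0, 0],
  [0.0363, -0.0013, -0.006, 0, 0, 0],
  [0.0363, -0.0013, -0.006, 0, 0, 0],
  [0.0363, -0.0013, -0.006, 0, 0, 0],
  [0.0363, -0.0013, -0.006, 0, 0, 0],
  [0.0363, -0.0013, -0.006, 0, 0, 0],
  [0.0363, -0.0013, -0.006, 0, 0, 0],
  [0.0363, -0.0013, -0.006, 0, 0, 0],
  [0.0363, -0.0013, -0.006, 0, 0, 0],
  [0.0363, -0.0013, -0.006, 0, 0, 0],
  [0.0363, -0.0013, -0.006, 0, 0, 0],
  [0, 0, 0, 0, 0, 0.118],
  [0, 0, 0, 0, 0, 0.118],
  [0, 0, 0, 0, 0, 0.118],
  [0, 0, 0, 0, 0, 0.117],
])

```text
clock: 30.05
eef_pos: [582.5, -184.5, 273.4]
tcp_rot: [-3.14, -0.0, -1.658]
contact_force: [1.0, 1.1, -0.7]
opening: 0.665
```

Request:
arm_command([
  [0, 0, 0, 0, 0, 0],
  [0, 0, 0, 0, 0, 0],
  [0, 0, 0, 0, 0, 0],
  [0, 0, 0, 0, 0, 0],
  [0, 0, 0, 0, 0, 0],
  [0, 0, 0, 0, 0, 0],
  [0, 0, 0, 0, 0, 0],
  [0, 0, 0, 0, 0, 0],
])

```text
clock: 30.72
eef_pos: [582.7, -184.1, 271.7]
tcp_rot: [3.141, 0.0, -1.651]
contact_force: [0.2, -0.1, -1.5]
opening: 0.671
```

```bash
python3 - <<'E'
from h import *
shoot("w25",(140,60,390,260))
E
```

```text
[ 582.746 -184.116  271.736] [ 3.142  0.    -1.651] qv 0.0021764201492163932 t 30.7667 F [ 0.422 -0.5   -0.28 ] op 56.96157522193544
```

View pics/w25.png

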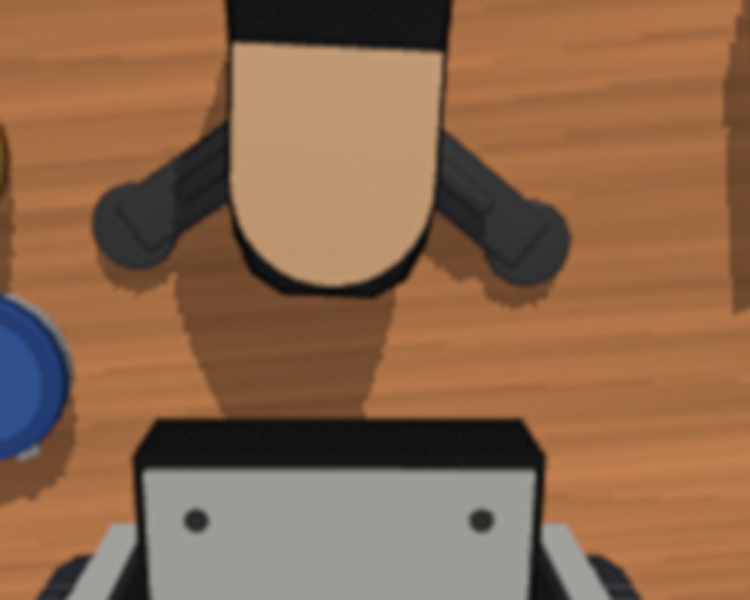

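```bash
python3 - <<'E'
from h import *
f,b,k=last()
fit(f,135,(232,42),(444,51),(332,287),3,(140,60))
held(f,(134,459),(545,459),21.3,3,(140,60))
held(f,(155,420),(526,420),1.3,3,(140,60))
E
```

```text
width 59.8 len 68.1 yaw -0.120 yaw(back->front) -0.107 centre [ 641.25  -188.344  135.   ]
centre rel TCP in tool [ -0.45  -58.666 136.731]
held front L,R (tool): [-27.755 -25.75  -21.301] [ 29.122 -25.743 -21.303] width 56.9 angle 0.000
held front L,R (tool): [-28.652 -25.229  -1.301] [ 30.389 -25.223  -1.302] width 59.0 angle 0.000
```

Request:
arm_command([
  [-0.0005, -0.033, 0.01, 0, 0, 0],
  [-0.0004, -0.0332, 0.01, 0, 0, 0],
  [0, 0, 0.03, 0, 0, 0.034],
  [0, 0, 0.03, 0, 0, 0],
  [0, 0, 0.0115, 0, 0, 0],
  [0, 0, 0, 0, 0, 0],
  [0, 0, 0, 0, 0, 0],
  [0, 0, 0, 0, 0, 0],
  [0, 0, 0, 0, 0, 0],
  [0, 0, 0, 0, 0, 0],
  [0, 0, 0, 0, 0, 0],
])

```text
clock: 31.68
eef_pos: [649.3, -188.7, 181.7]
tcp_rot: [-3.14, -0.0, -1.685]
contact_force: [-0.4, 1.0, -0.9]
opening: 0.671
```

```bash
python3 - <<'E'
from h import *
shoot("w26",(140,110,390,310))
E
```

```text
[ 649.14  -188.678  181.367] [-3.14  -0.    -1.685] qv 0.006979024168756947 t 31.7333 F [ 0.014  0.524 -0.892] op 56.78085798862645
```

View pics/w26.png

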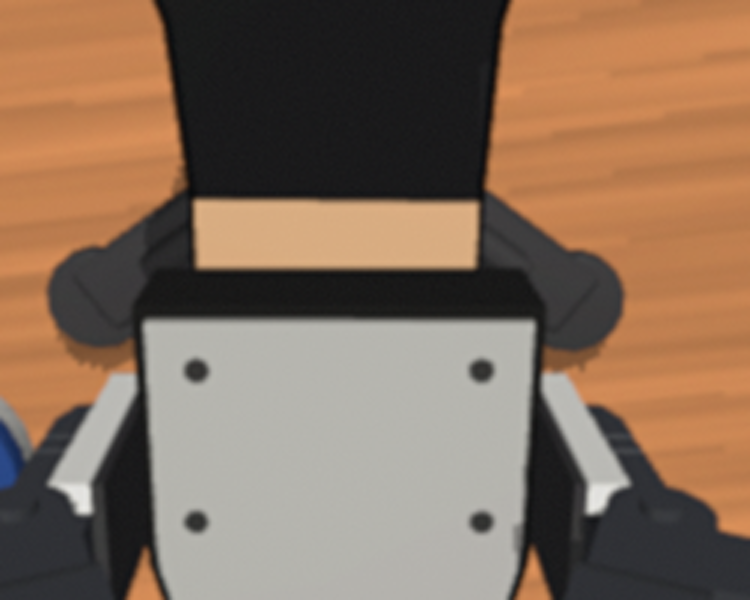

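```bash
python3 - <<'E'
from h import *
f,b,k=last(); s=r.sense()
A=held(f,(192,199),(482,201),135-s["eef_pos"][2],3,(140,110))
B=held(f,(134,309),(545,309),21.3,3,(140,110))
C=held(f,(155,270),(526,270),1.3,3,(140,110))
print(((A[0]+A[1])-(C[0]+C[1]))/2,((A[0]+A[1])-(B[0]+B[1]))/2)
E
```

```text
held front L,R (tool): [-29.911 -26.149  46.398] [ 30.562 -25.704  46.413] width 60.5 angle 0.007
held front L,R (tool): [-27.786 -25.826 -21.269] [ 29.279 -25.804 -21.254] width 57.1 angle 0.000
held front L,R (tool): [-28.671 -25.336  -1.27 ] [ 30.537 -25.315  -1.254] width 59.2 angle 0.000
[-0.608 -0.601 47.668] [-0.421 -0.112 67.667]
```

Request:
arm_command([
  [-0.0005, -0.0003, 0.02, 0, 0, 0.006],
  [0, 0, 0.018, 0, 0, 0],
  [0, 0, 0.005, 0, 0, 0],
  [0, 0, 0, 0, 0, 0],
  [0, 0, 0, 0, 0, 0],
  [0, 0, 0, 0, 0, 0],
  [0, 0, 0, 0, 0, 0],
])

```text
clock: 32.32
eef_pos: [649.9, -188.3, 138.5]
tcp_rot: [-3.14, -0.0, -1.691]
contact_force: [-0.8, 1.0, -1.4]
opening: 0.669
```

```bash
python3 - <<'E'
from h import *
shoot("w27",(140,110,390,310))
f,b,k=last(); crop(f,180,180,330,225,5,"w27z")
E
```

```text
[ 649.778 -188.247  138.43 ] [-3.14  -0.    -1.691] qv 0.006706423294363998 t 32.3667 F [ 0.347  0.297 -0.686] op 56.72789083676028
```

View pics/w27.png

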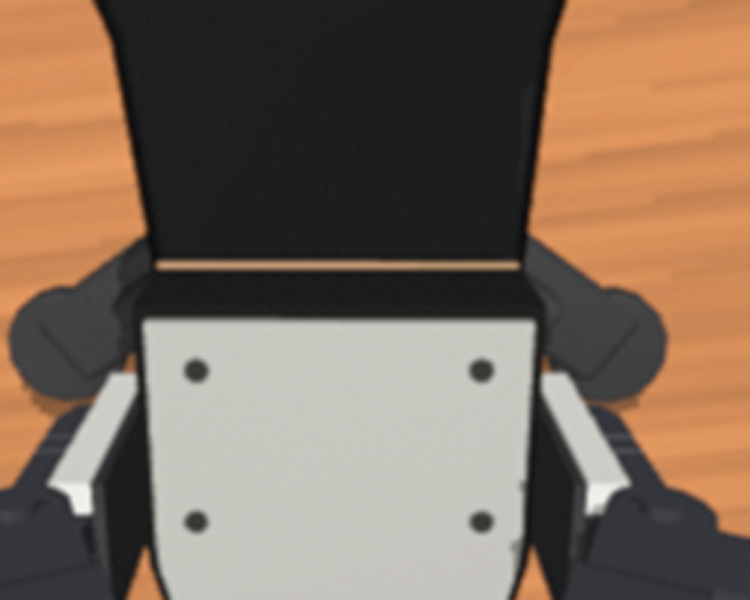

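View pics/w27z.png

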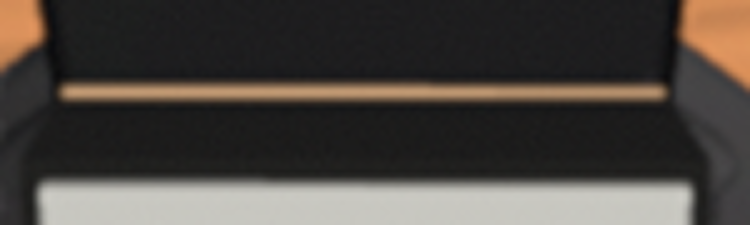

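Request:
arm_command([
  [-0.0001, -0.0002, 0.0035, 0, 0, 0],
  [0, 0, 0, 0, 0, 0],
  [0, 0, 0.0012, 0, 0, 0],
  [0, 0, 0, 0, 0, 0],
])

```text
clock: 32.7
eef_pos: [649.6, -188.0, 133.8]
tcp_rot: [-3.141, -0.0, -1.691]
contact_force: [-1.8, 0.5, 8.1]
opening: 0.671
```

Request:
arm_command([
  [0, 0, 0.0007, 0, 0, 0],
  [0, 0, 0, 0, 0, 0],
  [0, 0, 0, 0, 0, 0],
])

```text
clock: 32.95
eef_pos: [649.6, -188.1, 133.8]
tcp_rot: [-3.141, -0.0, -1.691]
contact_force: [-5.6, 1.9, 13.2]
opening: 0.669
```

Request:
arm_command([
  [0, 0, -0.0007, 0, 0, 0],
  [0, 0, 0, 0, 0, 0],
  [0, 0, 0, 0, 0, 0],
  [0, 0, 0, 0, 0, 0],
  [0, 0, 0, 0, 0, 0],
  [0, 0, -0.02, 0, 0, 0],
  [0, 0, -0.04, 0, 0, 0],
  [0, 0, -0.04, 0, 0, 0],
  [0, 0.01, -0.03, 0, 0, 0],
  [0, 0, 0, 0, 0, 0],
  [0, 0, 0, 0, 0, 0],
  [0, 0, 0, 0, 0, 0],
  [0, 0, 0, 0, 0, 0],
  [0, 0, 0, 0, 0, 0],
], fingers=0.072)

```text
clock: 34.12
eef_pos: [638.8, -186.6, 260.7]
tcp_rot: [3.139, 0.0, -1.691]
contact_force: [-0.3, 0.1, 0.4]
opening: 0.845
```

```bash
python3 - <<'E'
from h import *
shoot("w28",(140,90,390,290))
g=snap("side"); crop(g,200,100,290,190,6,"s28")
move([456,331,140],-np.pi/2+.27)
E
```

```text
[ 638.935 -186.593  260.91 ] [ 3.139  0.    -1.691] qv 0.004223550407820988 t 34.1667 F [-0.072  0.203  0.334] op 71.71132930525967
shift mm [-491.91   243.504  121.84 ] turn [array([ 0.002,  0.001, -0.39 ])]
```

View pics/w28.png

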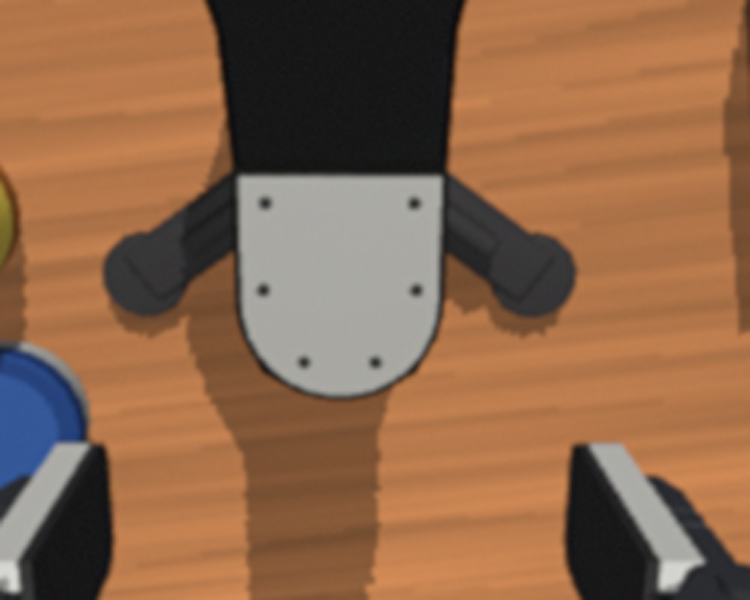

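View pics/s28.png

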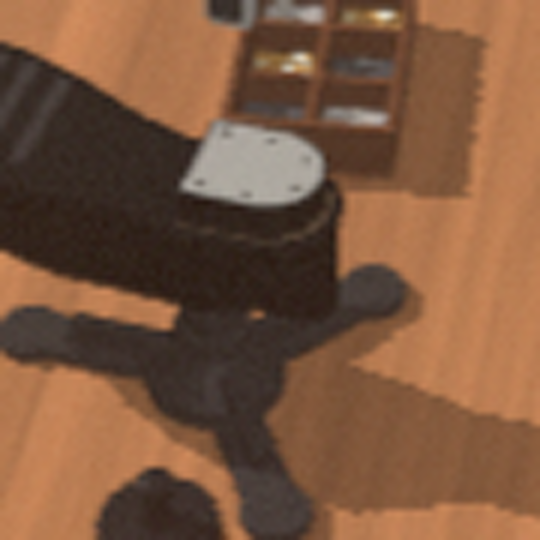

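Request:
arm_command([
  [-0.0351, 0.0174, 0, 0, 0, 0],
  [-0.0351, 0.0174, 0, 0, 0, 0],
  [-0.0351, 0.0174, 0, 0, 0, 0],
  [-0.0351, 0.0174, 0, 0, 0, 0],
  [-0.0351, 0.0174, 0, 0, 0, 0],
  [-0.0351, 0.0174, 0, 0, 0, 0],
  [-0.0351, 0.0174, 0, 0, 0, 0],
  [-0.0351, 0.0174, 0, 0, 0, 0],
  [-0.0351, 0.0174, 0, 0, 0, 0],
  [-0.0351, 0.0174, 0, 0, 0, 0],
  [-0.0351, 0.0174, 0, 0, 0, 0],
  [-0.0351, 0.0174, 0, 0, 0, 0],
  [-0.0351, 0.0174, 0, 0, 0, 0],
  [-0.0351, 0.0174, 0, 0, 0, 0],
  [0, 0, 0.0305, 0, 0, -0.0975],
  [0, 0, 0.0305, 0, 0, -0.0975],
  [0, 0, 0.0305, 0, 0, -0.0975],
  [0, 0, 0.0305, 0, 0, -0.0975],
])

```text
clock: 35.72
eef_pos: [456.0, 330.6, 139.0]
tcp_rot: [3.141, -0.0, -1.295]
contact_force: [-0.4, 0.5, -0.5]
opening: 0.844
```

Request:
arm_command([
  [0, 0, 0, 0, 0, 0],
  [0, 0, 0, 0, 0, 0],
  [0, 0, 0, 0, 0, 0],
  [0, 0, 0, 0, 0, 0],
  [0, 0, 0, 0, 0, 0],
  [0, 0, 0, 0, 0, 0],
  [0, 0, 0, 0, 0, 0],
])

```text
clock: 36.3
eef_pos: [457.0, 330.5, 141.6]
tcp_rot: [-3.14, 0.001, -1.302]
contact_force: [-0.1, -0.4, -0.2]
opening: 0.839
```

```bash
python3 - <<'E'
from h import *
f,b,k=last()
shoot("w29",(140,90,390,290))
M=Rm([3.139,0,-1.691])
for pts in [((235,173),(445,173),(340,398))]:
    fit(f,155,*pts,3,(140,90))
E
```

```text
[456.871 330.445 141.383] [-3.14   0.    -1.302] qv 0.006139353402088357 t 36.35 F [ 0.283  0.128 -0.169] op 71.98105202673378
width 55.9 len 64.1 yaw -0.120 yaw(back->front) -0.120 centre [ 642.351 -187.975  155.   ]
centre rel TCP in tool [549.075 -40.907 -13.809]
```

View pics/w29.png

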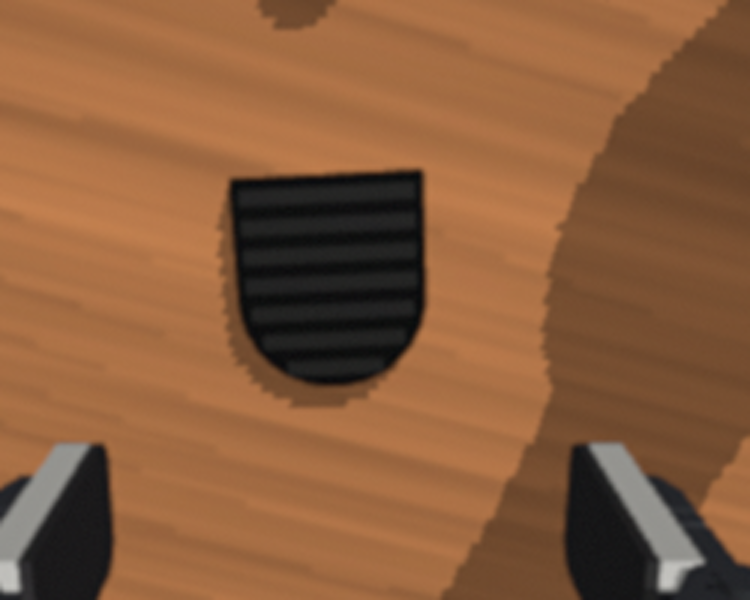

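```bash
python3 - <<'E'
from h import *
f,b,k=last()
fit(f,10,(231,183),(423,174),(337,384),3,(140,90))
E
```

```text
width 56.6 len 64.4 yaw 0.316 yaw(back->front) 0.315 centre [455.386 331.614  10.   ]
centre rel TCP in tool [ -1.464   1.277 131.382]
```

Request:
arm_command([
  [-0.0014, -0.0055, 0.025, 0, 0, -0.047],
  [0, 0, 0.04, 0, 0, 0],
  [0, 0, 0.04, 0, 0, 0],
  [0, 0, 0.03, 0, 0, 0],
  [0, 0, 0.0085, 0, 0, 0],
  [0, 0, 0, 0, 0, 0],
  [0, 0, 0, 0, 0, 0],
  [0, 0, 0, 0, 0, 0],
], fingers=0.067)

```text
clock: 37.02
eef_pos: [462.3, 333.7, -1.7]
tcp_rot: [-3.14, 0.001, -1.254]
contact_force: [0.5, -0.5, -0.4]
opening: 0.788
```

```bash
python3 - <<'E'
from h import *
shoot("w30",(100,140,400,380),2.5)
E
```

```text
[462.357 333.746  -1.555] [-3.14   0.001 -1.254] qv 0.003533537622584042 t 37.0667 F [-0.246  0.296  0.444] op 66.71074940085965
```

View pics/w30.png

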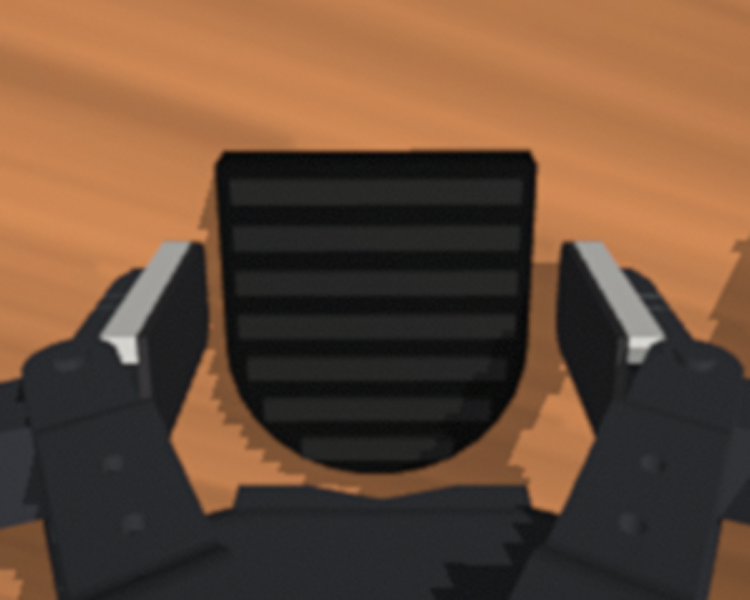

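Request:
arm_command([
  [0, 0, 0.0008, 0, 0, 0],
  [0, 0, 0, 0, 0, 0],
  [0, 0, 0, 0, 0, 0],
  [0, 0, 0, 0, 0, 0],
  [0, 0, 0, 0, 0, 0],
  [0, 0, 0, 0, 0, 0],
  [0, 0, 0, 0, 0, 0],
], fingers=0.05)

```text
clock: 37.65
eef_pos: [462.4, 333.8, -2.0]
tcp_rot: [-3.139, 0.001, -1.254]
contact_force: [-0.8, -0.8, 8.8]
opening: 0.662
```

```bash
python3 - <<'E'
from h import *
shoot("w31",(100,140,400,380),2.5)
E
```

```text
[462.346 333.774  -2.02 ] [-3.139  0.001 -1.254] qv 0.002798134281864131 t 37.7 F [-1.125 -0.625  9.489] op 56.03517026874588
```

View pics/w31.png

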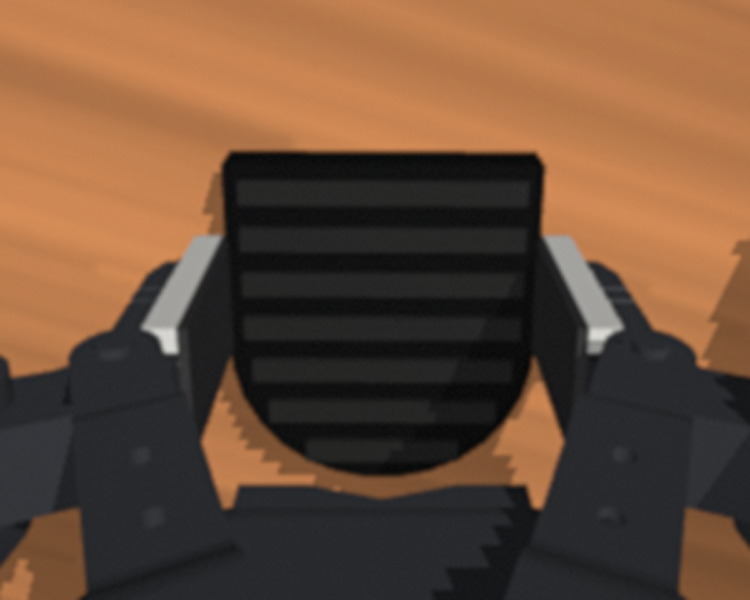

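```bash
python3 - <<'E'
from h import *
f,b,k=last()
P=held(f,(231,153),(537,153),2.0,2.5,(100,140))
y=P[0][1]+33; print(y)
move([641.6+.993*y,-188.2-.12*y,262],-np.pi/2-.12)
E
```

```text
held front L,R (tool): [-28.199 -24.592  -1.919] [ 30.053 -24.593  -1.966] width 58.3 angle -0.000
8.408201683173061
shift mm [ 555.185  -16.053 -264.431] turn [array([-0.002,  0.001,  0.437])]
```

Request:
arm_command([
  [0, 0, -0.015, 0, 0, 0],
  [0, 0, -0.0415, 0, 0, 0],
  [0, 0, -0.0415, 0, 0, 0],
  [0, 0, -0.0415, 0, 0, 0],
  [0, 0, -0.0415, 0, 0, 0],
  [0, 0, -0.0415, 0, 0, 0],
  [0, 0, -0.0415, 0, 0, 0],
  [0.02, -0.0006, 0, 0, 0, 0],
  [0.0382, -0.0011, 0, 0, 0, 0],
  [0.0382, -0.0011, 0, 0, 0, 0],
  [0.0382, -0.0011, 0, 0, 0, 0],
  [0.0382, -0.0011, 0, 0, 0, 0],
  [0.0382, -0.0011, 0, 0, 0, 0],
  [0.0382, -0.0011, 0, 0, 0, 0],
  [0.0382, -0.0011, 0, 0, 0, 0],
  [0.0382, -0.0011, 0, 0, 0, 0],
  [0.0382, -0.0011, 0, 0, 0, 0],
])

```text
clock: 39.12
eef_pos: [585.0, -11.3, 261.3]
tcp_rot: [-3.14, -0.0, -1.254]
contact_force: [0.3, -0.3, -0.6]
opening: 0.66
```

Request:
arm_command([
  [0.0382, -0.0011, 0, 0, 0, 0],
  [0.0382, -0.0011, 0, 0, 0, 0],
  [0.0382, -0.0011, 0, 0, 0, 0],
  [0.0382, -0.0011, 0, 0, 0, 0],
  [0.0382, -0.0011, 0, 0, 0, 0],
  [0, 0, 0.0155, 0, 0, 0.11],
  [0, 0, 0.0155, 0, 0, 0.11],
  [0, 0, 0.0155, 0, 0, 0.11],
  [0, 0, 0.0155, 0, 0, 0.107],
  [0, 0, 0, 0, 0, 0],
  [0, 0, 0, 0, 0, 0],
  [0, 0, 0, 0, 0, 0],
  [0, 0, 0, 0, 0, 0],
  [0, 0, 0, 0, 0, 0],
  [0, 0, 0, 0, 0, 0],
  [0, 0, 0, 0, 0, 0],
])

```text
clock: 40.45
eef_pos: [649.7, -189.1, 198.9]
tcp_rot: [-3.141, -0.0, -1.69]
contact_force: [0.1, -0.5, -1.1]
opening: 0.663
```

```bash
python3 - <<'E'
from h import *
shoot("w32",(140,110,390,310))
E
```

```text
[ 649.629 -189.128  198.697] [-3.141 -0.    -1.691] qv 0.005155088950212991 t 40.5 F [ 0.192 -0.506 -0.216] op 56.5003848834465
```

View pics/w32.png

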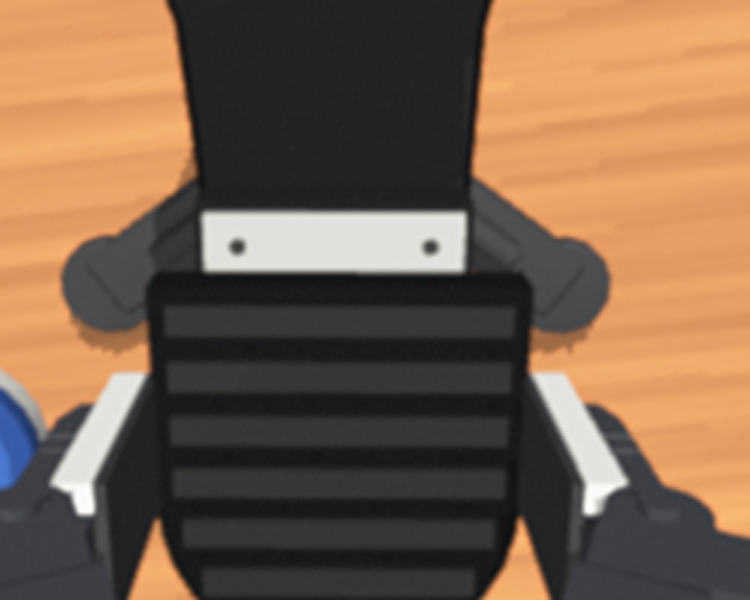

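```bash
python3 - <<'E'
from h import *
f,b,k=last(); s=r.sense()
A=held(f,(202,211),(467,211),155-s["eef_pos"][2],3,(140,110))
C=held(f,(156,273),(527,273),2.0,3,(140,110))
print(((A[0]+A[1])-(C[0]+C[1]))/2)
crop(f,195,165,315,210,6.4,"w32z")
E
```

```text
held front L,R (tool): [-27.554 -24.143  43.709] [ 27.061 -24.141  43.713] width 54.6 angle 0.000
held front L,R (tool): [-28.411 -24.999  -1.988] [ 30.493 -24.995  -1.983] width 58.9 angle 0.000
[-1.287  0.855 45.697]
```

View pics/w32z.png

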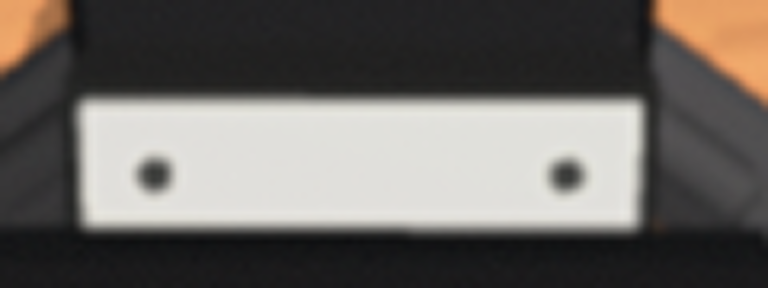

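Request:
arm_command([
  [-0.0012, -0.0006, 0.02, 0, 0, 0],
  [0, 0, 0.016, 0, 0, 0],
  [0, 0, 0.005, 0, 0, 0],
  [0, 0, 0, 0, 0, 0],
  [0, 0, 0, 0, 0, 0],
  [0, 0, 0, 0, 0, 0],
  [0, 0, 0, 0, 0, 0],
])

```text
clock: 41.08
eef_pos: [650.9, -188.2, 158.4]
tcp_rot: [-3.14, -0.0, -1.691]
contact_force: [0.2, -0.2, -0.9]
opening: 0.663
```

```bash
python3 - <<'E'
from h import *
shoot("w33",(140,110,390,310))
f,b,k=last(); g=f["image"]; f["image"]=np.clip(g.astype(float)*2.2,0,255).astype(np.uint8); crop(f,180,170,330,225,5,"w33z")
E
```

```text
[ 650.782 -188.178  158.345] [-3.14  -0.    -1.691] qv 0.004200726953207144 t 41.1333 F [0.628 0.314 0.749] op 56.28399399401231
```

View pics/w33z.png

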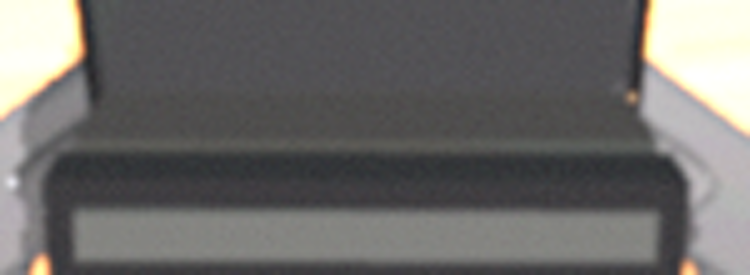

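Request:
arm_command([
  [0, 0.0002, 0.004, 0, 0, 0],
  [0, 0, 0, 0, 0, 0],
  [0, 0, 0.0012, 0, 0, 0],
  [0, 0, 0, 0, 0, 0],
])

```text
clock: 41.47
eef_pos: [650.0, -188.0, 153.0]
tcp_rot: [-3.142, 0.0, -1.691]
contact_force: [-3.4, -0.4, 7.4]
opening: 0.664
```

Request:
arm_command([
  [0, 0, 0.0007, 0, 0, 0],
  [0, 0, 0, 0, 0, 0],
  [0, 0, 0, 0, 0, 0],
])

```text
clock: 41.72
eef_pos: [650.0, -188.0, 153.0]
tcp_rot: [-3.141, -0.0, -1.691]
contact_force: [-5.4, 1.0, 11.0]
opening: 0.662
```

Request:
arm_command([
  [0, 0, -0.0007, 0, 0, 0],
  [0, 0, 0, 0, 0, 0],
  [0, 0, 0, 0, 0, 0],
  [0, 0, 0, 0, 0, 0],
  [0, 0, 0, 0, 0, 0],
  [0, 0, -0.02, 0, 0, 0],
  [0, 0, -0.04, 0, 0, 0],
  [0, 0, -0.04, 0, 0, 0],
  [0, 0.01, -0.03, 0, 0, 0],
  [0, 0, 0, 0, 0, 0],
  [0, 0, 0, 0, 0, 0],
  [0, 0, 0, 0, 0, 0],
  [0, 0, 0, 0, 0, 0],
  [0, 0, 0, 0, 0, 0],
], fingers=0.072)

```text
clock: 42.88
eef_pos: [639.5, -186.6, 280.2]
tcp_rot: [3.139, 0.0, -1.691]
contact_force: [-0.7, -0.1, 0.1]
opening: 0.846
```

```bash
python3 - <<'E'
from h import *
shoot("w34",(140,90,390,290))
g=snap("side"); crop(g,200,100,290,190,6,"s34"); snap("top","top34"); cv2.imwrite("pics/side34.png",g["image"])
E
```

```text
[ 639.587 -186.599  280.417] [ 3.139  0.    -1.691] qv 0.0056505137657398225 t 42.9333 F [-0.007  0.134  0.331] op 71.68545001908433
```

View pics/w34.png

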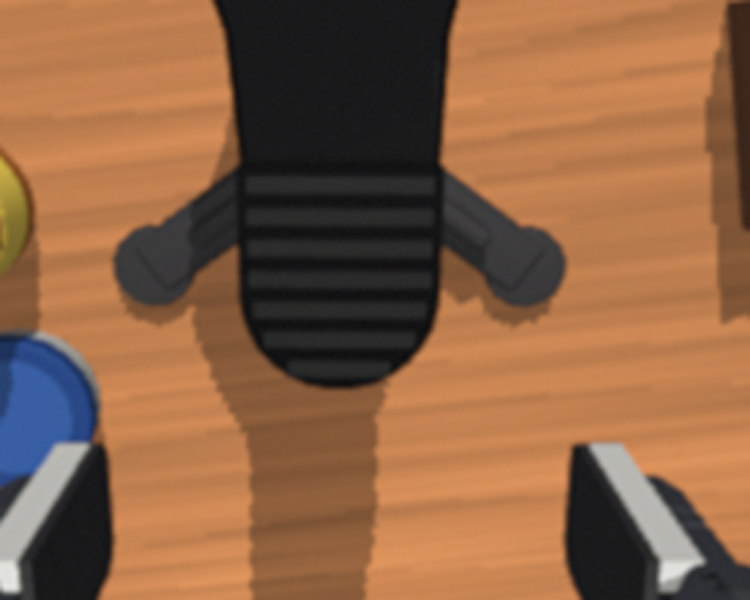

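View pics/s34.png

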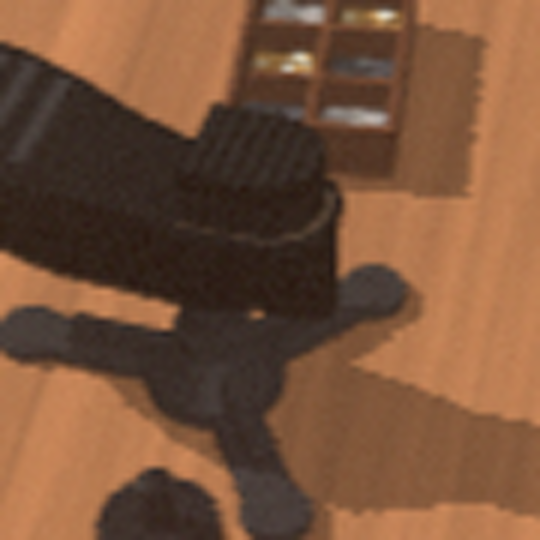

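View pics/side34.png

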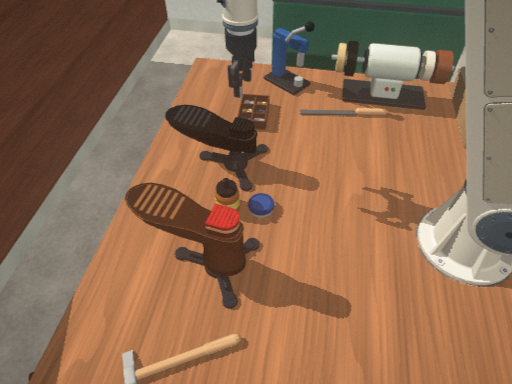

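```bash
python3 - <<'E'
from h import *
f,b,k=last(); fit(f,165,(242,167),(440,167),(340,387),3,(140,90))
print(r.sense()["contact_force"],r.sense()["clock"]); print(r.sign_off())
E
```

```text
width 54.6 len 64.7 yaw -0.120 yaw(back->front) -0.124 centre [ 643.08  -188.125  165.   ]
centre rel TCP in tool [  1.108  -3.595 115.93 ]
[-0.267 -0.03   0.111] 43.0333
the job is handed in; nothing more can be done
None
```

Both heels are stacked in the order you asked, and I handed the job in at 43 s of the 144 s allowed.

- **Brown boot:** the dark-brown base, tan lift and red ribbed top are on the heel seat. Wrist-camera measurements put the three piece centres within about 1 mm of each other and of the seat. Their yaws agree to about 0.002 rad.
- **Black shoe:** the grey-faced base and black ribbed top are on the heel seat. The measured centres are (642.4, -188.0) mm for the base and (643.1, -188.1) mm for the top, against the seat at (641.3, -188.3) mm. Yaw is about -0.12 rad for all three.

**Placing checks:** Each piece was lowered until light contact (6–13 N) at the expected height. Every straight edge faces the toe and the ribs are up. The last pictures show both stacks sitting level, and the arm was about 125 mm above the shoe stack and touching nothing.

**Other objects:** The jar, tin and hammer look unmoved in the last side picture. I judged that by eye and did not measure it.

**Weakest check:** the black-on-black edges on the shoe are hard to read. The black top's outline came out at 54.6 × 64.7 mm instead of 58 × 66 mm, so its centre is only known to about 1–2 mm. The apparent 1.8 mm forward offset from the seat is about that size. The gripper positions when I released the two pieces agree with each other to about 0.5 mm.

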